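# Close down the pantry's warming tray

### The arm

A 7-joint arm with a two-finger parallel gripper is mounted at the origin on the work surface. World frame = base frame: x ahead of the robot, y to its left, z up, the work surface at z = 0. Lengths are in mm, angles in rad, forces in N, time in s.
With the tool pointing down it reaches from about 400 to 925 mm from the base axis. Payload 5.6 kg.
Tool frame: the origin (TCP) lies on the centre line of the jaws, within the pads' length; the fingertips stand 22 mm ahead of it and the grasp point (between the pads) lies 3 mm ahead of it; z points along the fingers, y is the line along which they close (so a half turn about z gives the same grasp; the last joint's range is limited). The gripper opens to 85 mm and grips with 20 to 120 N. Pads are 22 mm wide; open, the fingers measure 114 mm over their backs; the gripper's body (76 mm by 85 mm) begins 54 mm behind the grasp point. The pads swing forward as they close: fully open they stand 13 mm farther back than shut.
Start: joints at [-1.381, 0.468, -0.012, 1.603, 0.006, 1.071, -0.056], TCP at [149.997, 632.462, 253.29] pointing down, gripper open.
Joint ranges: [-2.53, 2.53], [-0.31, 2.02], [-1.57, 1.55], [0.28, 2.44], [-1.29, 4.43], [0.15, 1.84], [-2.92, 2.92]. Speed limits (rad/s): [2.57, 2.57, 3.14, 3.14, 3.14, 3.14, 3.14].

### API

Orientations are given as a rotation vector (axis times angle).
In Python, from rig import r gives the robot as it stands.
- The arm moves only by the tool arm_command, never from a script. Its argument "commands" is a list of rows, each a list of 7 numbers: the opening, from 0 (shut) to 1 (fully open), then the shift along the tool's x, y, z scaled (see below), then the turn, a rotation vector about the tool's x, y, z scaled (see below). In form: [[grip, tx, ty, tz, ax, ay, az], ...]. A call has 1 to 8 rows; each row shifts and turns the commanded pose from where the row before left it, along the tool's axes as they then stand; what a row does not reach is not made up. The controller multiplies each number of a shift by 0.025 m and each number of a turn by 6 degrees. A row lasts 1/12 s, in which the tool goes at most 41.7 mm and 7.16 degrees, less where a joint would pass 70% of its speed; a pose out of reach is approached as far as the arm can. A call with a number of a shift or a turn outside -1 to 1 is refused whole. A call with a gripper value outside its range is refused whole. The fingers move at their own pace and stop on an object; "squeeze" is the grip in N (left out, the last holds). Time passes only in rows, so rows that do not move let the fingers close. It gives the time, the measured TCP pose, the force, the opening and the grip force at its end, in the units of the state.
- r.sense(): the state, without advancing time (a new reading comes with each control period).
- r.read_camera(name): name is "side" or "top" or "wrist"; returns the picture (480x640x3 uint8, red, green, blue); there is no depth.
- r.camera_info(name): a dict with "fovy" (degrees; the focal length in pixels is half the picture's height over the tangent of half this angle, whatever the lens; pixels are square), "cx", "cy" (the principal point, pixels), "dist" ([k1, k2, p1, p2, k3] as OpenCV has them; the pictures are not rectified), "R" (3x3) and "t" (3): a world point X has camera coordinates R X + t. Camera axes: x right, y down, z forward; pixel columns grow to the right and rows downward; lengths in mm; the calibration is good to about 2 mm. A picture is of the moment at which its call begins: read the wrist's pose just before it. camera_info takes no time and is no camera call; for the wrist camera it gives the pose at the moment of the call.
- r.sign_off(): hands the job in; it is judged then, once.
The state is a dict: "t": time; "joints": joint angles; "dq": joint speeds; "effort": joint torques, N m; "ee_pos": TCP position; "tcp_rot": TCP orientation; "ft_force": force on the tool from outside, world axes, zero at the start; "ft_torque": the same for the moment, N m; "opening": opening from 0.0 (shut) to 1.0 (fully open); "grip_force": force on a finger pad.
Only numpy, scipy, OpenCV 4.12 (cv2) and the standard library are available. Lean on these libraries where they do the work, as an engineer would, in place of code of your own. Each camera call takes 0.05 s, during which the arm holds its last target. There are 200 camera calls.

### The job

Clear and clean the warming tray: turn its dial to off first, then put every pot that stands on it back upright, centred on the outline of its own shape and size on the storage board. With the plate cleared, press the cleaner canister's nozzle cap right down and let it come up again, then set the dial to the drying mark (the round dot). Leave the mug, jar and tin alone.

Things in the scene. Friction and masses are not known exactly. Their poses are not given: they have to be found in the camera images.
- warmer: steel warming tray fixed on the counter, 236 (x) x 430 (y) x 50 mm high; origin at the centre of its underside. Its flat top at 50 mm has the black warming plate from y = -100 to +215 mm and the bare steel control panel from y = -215 to -100 mm. It may stand left or right and be turned a little
- plate (a point): point 52 mm along y from the tray's centre, on the surface of the black warming plate, in the middle of the pots' places, axes as the tray's
- dial (a joint): thermostat dial on the control panel, rad: 0 = off (stop), grows clockwise seen from above to 4.71 (stop); it stays where it is left. Scale: 0 = off at the long thick bar (pointer towards the tray's -x), a mark every 45 degrees; the third mark (135 degrees, 2.356 rad) is a round dot: the drying mark; the others are thin ticks
- dial_grip (a point): on the dial's vertical axis at the height to grip; its axes turn with the dial. The black dial is a 44 mm disc carrying an upright grip bar 42 mm long (x) x 14 mm thick (y), which rises from 30 mm below to 7 mm above this point; the white pointer line is on the bar's -x half
- dial_pointer (a point): outer end of the dial's pointer line, 21 mm from the axis, on the bar's top
- dry_mark (a point): the round dot (11 mm) of the drying mark on the panel, 43 mm from the dial's axis
- board: wooden storage board fixed on the counter, 230 (x) x 340 (y) x 24 mm, with five square places (nests) let in flush; origin at the centre of its underside
- canister: cleaner canister held upright in a fixed clamp, 56 mm across (clamp 68 mm at the foot), body 150 mm high; origin at the centre of its underside
- spray_cap (a joint): sprung white nozzle cap on the canister, m: 0 = up, 0.008 = fully pressed; takes 2.5 to 7.5 N, springs back
- cap_top (a point): centre of the nozzle cap's flat top (26 mm across), moves with the cap, 174 mm above the counter when up
- mug: blue mug standing by, 80 mm across, 90 mm high; leave alone
- jar: amber glass jar standing by, 70 mm across, 120 mm high; leave alone
- tin: green tin standing by, 70 x 110 x 80 mm; leave alone
- pot_round_large: closed white porcelain large round pot 64 mm across, 36 mm high plus a 14 mm wide lid knob rising 10 mm more (lid fixed on); origin at the centre of its underside. May be absent
- nest_round_large: fixed square pale wooden nest let into the board, 84 x 84 mm, flat, without a rim, marked by the dark full-size outline of the large round pot at its centre; origin at the centre of its underside, its floor, flush with the board's top, is 6 mm above that (24 mm above the counter); outline's axes = its x, y
- pot_round_small: closed white porcelain small round pot 44 mm across, 32 mm high plus a 14 mm wide lid knob rising 10 mm more (lid fixed on); origin at the centre of its underside. May be absent
- nest_round_small: fixed square pale wooden nest let into the board, 84 x 84 mm, flat, without a rim, marked by the dark full-size outline of the small round pot at its centre; origin at the centre of its underside, its floor, flush with the board's top, is 6 mm above that (24 mm above the counter); outline's axes = its x, y
- pot_square_large: closed white porcelain large square pot 58 x 58 mm, 36 mm high plus a 14 mm wide lid knob rising 10 mm more (lid fixed on); origin at the centre of its underside. May be absent
- nest_square_large: fixed square pale wooden nest let into the board, 84 x 84 mm, flat, without a rim, marked by the dark full-size outline of the large square pot at its centre; origin at the centre of its underside, its floor, flush with the board's top, is 6 mm above that (24 mm above the counter); outline's axes = its x, y
- pot_square_small: closed white porcelain small square pot 40 x 40 mm, 32 mm high plus a 14 mm wide lid knob rising 10 mm more (lid fixed on); origin at the centre of its underside. May be absent
- nest_square_small: fixed square pale wooden nest let into the board, 84 x 84 mm, flat, without a rim, marked by the dark full-size outline of the small square pot at its centre; origin at the centre of its underside, its floor, flush with the board's top, is 6 mm above that (24 mm above the counter); outline's axes = its x, y
- pot_oblong: closed white porcelain oblong pot 66 mm (its x) by 40 mm (its y), 36 mm high plus a 14 mm wide lid knob rising 10 mm more (lid fixed on); origin at the centre of its underside. May be absent
- nest_oblong: fixed square pale wooden nest let into the board, 84 x 84 mm, flat, without a rim, marked by the dark full-size outline of the oblong pot at its centre; origin at the centre of its underside, its floor, flush with the board's top, is 6 mm above that (24 mm above the counter); outline's axes = its x, y
Things that resemble listed ones, but are neither listed nor needed, are in the scene too. Leave any green or orange look-alike of the pot_square_large alone. Leave any black look-alike of the pot_square_small alone.

How it is judged:
By the outcome, as a careful person would: the job done as asked, in the order asked, and still so for the second after the job is handed in, with the robot touching nothing.
Of pot_round_large, pot_round_small, pot_square_large, pot_square_small, pot_oblong only 3 to 5 are there at a start; the rules pass over those that are not, and their reading is None.
At some moment in a run one of pot_round_large, pot_round_small, pot_square_large, pot_square_small, pot_oblong may be knocked a few centimetres aside while the robot is not near it.
It also fails if it takes over 210 s, if anything falls off the work surface, if the arm or the gripper's body presses on something with over 40 N, if the wrist force passes 120 N, or if a joint passes its speed limit or range.

## Working session

There is one attempt and no reset: what is moved stays moved. The work goes in short steps, Python scripts to look and compute and a tool call to move; the robot and the scene stay as the last step left them, time stands still between calls to the robot, and variables do not carry over. Pictures are saved under pics/ and viewed, at most 14 in all, crops included, and the job is handed in when it is done.

Besides the shell and the picture viewer there is one more tool, called after ">>>" as name([rows], argument=value, ...), one row to a line, values as JSON. arm_command: Moves the arm, as the interface text tells. Its arguments: {"type":"object","properties":{"commands":{"type":"array"},"squeeze":{"type":"number"}},"required":["commands"]}

```bash
ls; mkdir -p pics
python3 - <<'E'
from rig import r
import cv2,numpy as np
s=r.sense();print(s['t'],s['ee_pos'],s['tcp_rot'],s['opening'])
for n in("side","top","wrist"):
    i=r.camera_info(n);print(n,i['fovy'],i['cx'],i['cy'],i['dist'],np.round(i['R'],3).tolist(),np.round(i['t'],1))
    cv2.imwrite(f'pics/{n}0.png',r.read_camera(n)[:,:,::-1])
E
```

```text
pics
0.0 [149.87596931 631.92278231 252.29936772] [-3.64807851e-01 -3.12029766e+00  2.88093638e-03] 0.9977590775014572
side 43.87469653210982 332.59252797266055 247.21132809951916 [-0.12897068  0.          0.          0.          0.        ] [[-1.0, -0.006, -0.021], [0.013, 0.597, -0.802], [0.017, -0.803, -0.596]] [ 509.3   65.6 1428.3]
top 44.60660623137412 321.4828469517882 238.82111442989952 [0.04227595 0.         0.         0.         0.        ] [[0.014, -1.0, 0.024], [-0.991, -0.017, -0.131], [0.132, -0.022, -0.991]] [  28.3  555.7 1704.3]
wrist 67.61131788196889 325.18738873927356 241.21994480751667 [-0.06284177  0.          0.          0.          0.        ] [[0.23, 0.973, -0.001], [0.94, -0.222, 0.258], [0.251, -0.06, -0.966]] [-649.7  -33.9  376.5]
```

View pics/top0.png

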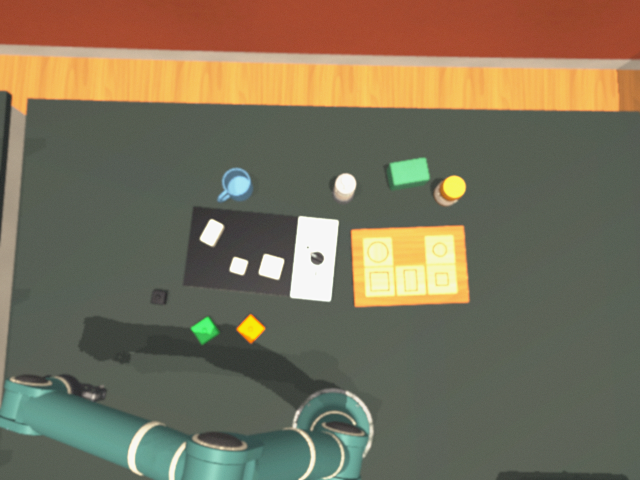

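View pics/side0.png

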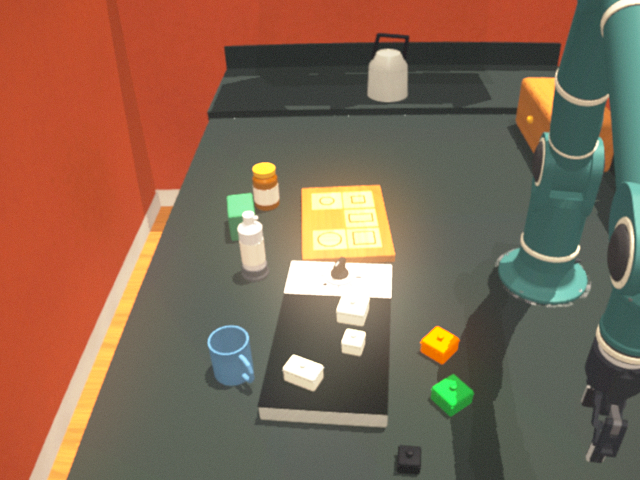

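Top view: oblong pot at (212,233), small square (239,266), large square (272,267) on the tray; dial (317,258), canister (345,185), board centre (410,265). There are no round pots. The side view confirms this.

```bash
cat > h.py <<'E'
from rig import r
import cv2,numpy as np
from scipy.spatial.transform import Rotation as Ro
def K(i):
    f=240/np.tan(np.radians(i['fovy']/2)); return np.array([[f,0,i['cx']],[0,f,i['cy']],[0,0,1]])
def ray(i,px):
    u=cv2.undistortPoints(np.array(px,float).reshape(-1,1,2),K(i),np.array(i['dist'])).reshape(-1,2)
    R=np.array(i['R']);d=np.c_[u,np.ones(len(u))]@R
    return -R.T@np.array(i['t']),d
def plane(i,px,z):
    c,d=ray(i,px); return c+d*((z-c[2])/d[:,2])[:,None]
def proj(i,X):
    return cv2.projectPoints(np.array(X,float).reshape(-1,1,3),cv2.Rodrigues(np.array(i['R']))[0],np.array(i['t'],float),K(i),np.array(i['dist']))[0].reshape(-1,2)
def tri(obs): # [(info,px),...] -> point, ray miss
    A=0;b=0;L=[]
    for i,p in obs:
        c,d=ray(i,[p]);d=d[0]/np.linalg.norm(d[0]);P=np.eye(3)-np.outer(d,d);A=A+P;b=b+P@c;L.append((c,P))
    X=np.linalg.solve(A,b); return X,[round(float(np.linalg.norm(P@(X-c))),1) for c,P in L]
def shot(n,name):
    i=r.camera_info(n);im=r.read_camera(n)[:,:,::-1].copy();cv2.imwrite(f'pics/{name}.png',im)
    np.save(f'pics/{name}.npy',i,allow_pickle=True);return i,im
def load(name): return np.load(f'pics/{name}.npy',allow_pickle=True).item(),cv2.imread(f'pics/{name}.png')
def go(xyz,yaw=None):
    """shift and turn, in move units (25 mm, 6 deg), from measured pose to xyz with tool y axis at world yaw (deg), tool down"""
    s=r.sense();R=Ro.from_rotvec(s['tcp_rot']);p=np.array(s['ee_pos'])
    print('pos',p.round(1),'tool y at',round(np.degrees(np.arctan2(*R.as_matrix()[1::-1,1])),2),'t',round(s['t'],2),'grip',round(s['opening'],3),'F',np.round(s['ft_force'],1))
    print('shift rows total',(R.inv().apply(np.array(xyz)-p)/25).round(2))
    if yaw is not None:
        y=np.radians(yaw);yv=np.array([np.cos(y),np.sin(y),0]);z=np.array([0,0,-1.]);x=np.cross(yv,z)
        T=Ro.from_matrix(np.c_[x,yv,z]);print('turn total',(np.degrees((R.inv()*T).as_rotvec())/6).round(2))
E
python3 - <<'E'
from h import *
i=r.camera_info('top')
for n,p,z in[('obl',(212,233),86),('ssq',(239,266),82),('lsq',(272,267),86),('dial',(317,258),85),('cap',(346,180),174),('board',(410,265),24),('trayTL',(191,207),50),('TR',(339,218),50),('BR',(332,302),50),('BL',(184,286),50),('mug',(237,183),90),('jar',(453,187),120)]: print(n,plane(i,[p],z).round(0))
s=r.camera_info('wrist');R=np.array(s['R']);print('cam in tool',Ro.from_rotvec(r.sense()['tcp_rot']).inv().apply(-R.T@np.array(s['t'])-r.sense()['ee_pos']).round(1))
# where is image centre for tool at given height
go([490,180,330],90)
E
```

```text
obl [[560. 353.  86.]]
ssq [[466. 273.  82.]]
lsq [[465. 179.  86.]]
dial [[493.  50.  85.]]
cap [[703. -26. 174.]]
board [[ 483. -229.   24.]]
trayTL [[641. 424.  50.]]
TR [[617. -14.  50.]]
BR [[368.   4.  50.]]
BL [[409. 434.  50.]]
mug [[707. 286.  90.]]
jar [[ 701. -337.  120.]]
cam in tool [  64.9    0.3 -119.4]
pos [149.9 632.1 252.6] tool y at 76.66 t 0.15 grip 0.998 F [0.1 0.5 0.4]
shift rows total [-17.41 -14.46  -3.08]
turn total [-0.01 -0.   -2.22]
```

>>> arm_command([
  [1,0,0,-1,0,0,-0.74],
  [1,0,0,-1,0,0,-0.74],
  [1,0,0,-1,0,0,-0.74],
  [1,-0.6,-0.97,0,0,0,0],
  [1,-0.6,-0.97,0,0,0,0],
  [1,-0.6,-0.97,0,0,0,0],
  [1,-0.6,-0.97,0,0,0,0],
  [1,-0.6,-0.97,0,0,0,0],
])

```text
t: 0.82
ee_pos: [225.5, 509.8, 328.0]
tcp_rot: [-0.001, -3.141, 0.001]
ft_force: [0.2, -0.4, -0.7]
opening: 0.998
grip_force: 0.0
```

>>> arm_command([
  [1,-0.6,-0.97,0,0,0,0],
  [1,-0.6,-0.97,0,0,0,0],
  [1,-0.6,-0.97,0,0,0,0],
  [1,-0.6,-0.97,0,0,0,0],
  [1,-0.6,-0.97,0,0,0,0],
  [1,-0.6,-0.97,0,0,0,0],
  [1,-0.6,-0.97,0,0,0,0],
  [1,-0.6,-0.97,0,0,0,0],
])

```text
t: 1.48
ee_pos: [345.3, 315.7, 328.2]
tcp_rot: [-0.001, -3.141, 0.0]
ft_force: [-0.4, 0.0, 0.4]
opening: 1.002
grip_force: 0.0
```

Run:
```python
from h import *
go([440,170,330],90);shot('wrist','w1')
```

```text
pos [345.3 315.7 328.2] tool y at 89.98 t 1.48 grip 1.002 F [-0.4  0.   0.4]
shift rows total [-3.79 -5.83 -0.07]
turn total [-0. -0. -0.]
```

View pics/w1.png

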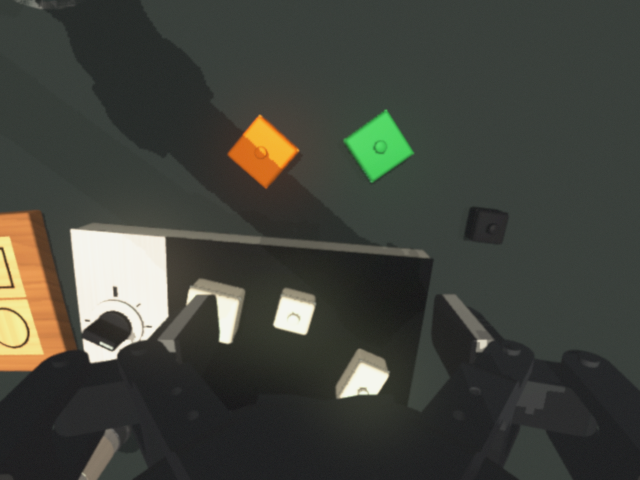

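w1: camera looks back towards the base; the dial (115,325), large square (215,310), small square (295,311) and oblong (363,373) are visible. I'll move on to be over the tray.

>>> arm_command([
  [1,-1,-0.55,-0.1,0,0,0],
  [1,-1,-0.55,-0.1,0,0,0],
  [1,-1,-0.55,-0.1,0,0,0],
  [1,-1,-0.55,-0.1,0,0,0],
  [1,-1,-0.55,-0.1,0,0,0],
  [1,-1,-0.55,-0.1,0,0,0],
  [1,-1,-0.55,-0.1,0,0,0],
  [1,-1,-0.55,-0.1,0,0,0],
])

```text
t: 2.2
ee_pos: [545.7, 206.4, 348.2]
tcp_rot: [-0.0, -3.141, 0.0]
ft_force: [-0.5, 0.5, 0.7]
opening: 0.998
grip_force: 0.0
```

>>> arm_command([
  [1,0,0,0,0,0,0],
  [1,0,0,0,0,0,0],
])

```text
t: 2.37
ee_pos: [545.6, 205.9, 347.7]
tcp_rot: [-0.005, -3.141, 0.001]
ft_force: [-0.9, 0.3, -0.4]
opening: 1.001
grip_force: 0.0
```

Run:
```python
from h import *
go([560,50,350],90);shot('wrist','w2')
```

```text
pos [545.6 205.9 347.7] tool y at 89.8 t 2.37 grip 1.001 F [-0.9  0.3 -0.4]
shift rows total [-0.6  -6.23 -0.09]
turn total [-0.01 -0.01 -0.03]
```

>>> arm_command([
  [1,0,-1,0,0,0,0],
  [1,0,-1,0,0,0,0],
  [1,0,-1,0,0,0,0],
  [1,0,-1,0,0,0,0],
  [1,0,-1,0,0,0,0],
  [1,0,-1,0,0,0,0],
  [1,0,0,0,0,0,0],
  [1,0,0,0,0,0,0],
])

```text
t: 3.08
ee_pos: [544.0, 56.9, 348.5]
tcp_rot: [-0.002, -3.142, -0.001]
ft_force: [-0.0, 0.5, 0.3]
opening: 1.003
grip_force: 0.0
```

Run:
```python
from h import *
go([560,50,350],90);shot('wrist','w3')
a=load('w2')[1];b=load('w3')[1]
cv2.imwrite('pics/w23.png',np.vstack([cv2.resize(a,None,fx=1,fy=1)[:300],b[:300]]))
```

```text
pos [544.   56.9 348.5] tool y at 89.91 t 3.08 grip 1.003 F [-0.   0.5  0.3]
shift rows total [-0.64 -0.28 -0.06]
turn total [ 0.01 -0.   -0.01]
```

View pics/w23.png

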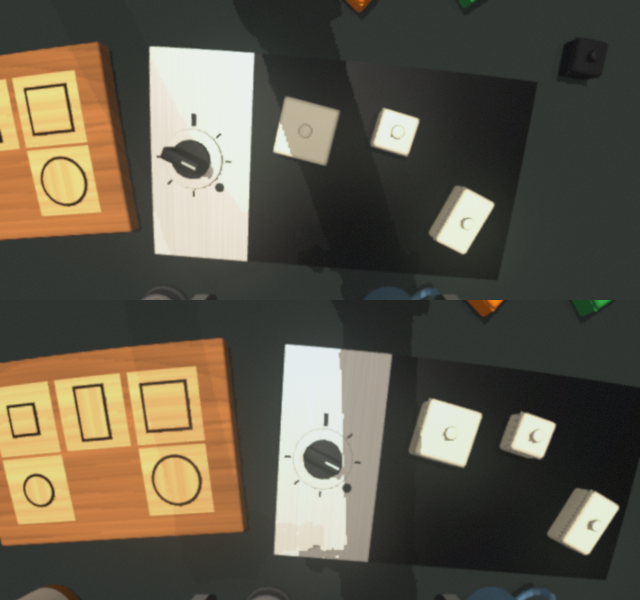

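w2/w3: the board has nests small square (23,420-300), oblong (93,412-300), large square (165,405-300), two rounds; the dial's thick off bar at (193,119), dot at (219,187) in w2; pots clear. Now I'll zoom the dial and fit everything.

```bash
cat > fit.py <<'E'
from h import *
from scipy.optimize import minimize
D={'lsq':(58,58,36),'ssq':(40,40,32),'obl':(66,40,36)}
def box(n,q,z0,knob=False):
    a,b,h=D[n];c,s=np.cos(q[2]),np.sin(q[2])
    P=np.array([(x*a/2,y*b/2) for x,y in((-1,-1),(1,-1),(1,1),(-1,1))])@np.array([[c,s],[-s,c]])+q[:2]
    return np.r_[np.c_[P,[z0]*4],np.c_[P,[z0+h]*4]]
def fit(n,q0,views,z0=50,thr=60):
    ms=[]
    for v in views:
        i,im=load(v);g=im.min(2)>thr
        roi=np.zeros(g.shape,np.uint8);cv2.fillConvexPoly(roi,cv2.convexHull(proj(i,box(n,q0,z0)).astype(np.int32)),1)
        roi=cv2.dilate(roi,np.ones((25,25)));k,l,st,_=cv2.connectedComponentsWithStats((g&(roi>0)).astype(np.uint8))
        m=(l==1+np.argmax(st[1:,4])).astype(np.uint8);cs=max(cv2.findContours(m,cv2.RETR_EXTERNAL,cv2.CHAIN_APPROX_NONE)[0],key=len)
        ms.append((i,cs.reshape(-1,2).astype(np.float32)))
    def f(q):
        e=[]
        for i,cs in ms:
            H=cv2.convexHull(proj(i,box(n,q,z0)).astype(np.float32))
            e+=[cv2.pointPolygonTest(H,(float(a),float(b)),True)-.3 for a,b in cs]
        return np.minimum(np.abs(e),4).mean()
    best=min((minimize(f,[q0[0],q0[1],a],method='Nelder-Mead',options=dict(initial_simplex=[[q0[0]+d,q0[1]+e,a+g] for d,e,g in((0,0,0),(5,0,0),(0,5,0),(0,0,.15))])) for a in q0[2]+np.radians([-20,0,20])),key=lambda o:o.fun)
    return best.x,best.fun
E
python3 - <<'E'
from fit import *
a,A=load('w2');b,B=load('w3')
for n,p,q in[('lsq knob',(305,131),(450,134)),('ssq knob',(398,132),(536,136)),('obl knob',(467,224),(593,225)),('dot',(219,187),(347,188)),('offbar',(193,119),(326,119)),('lsq nest TL',(25,91),(140,86)),('lsq nest BR',(75,131),(191,129))]:
    X,e=tri([(a,p),(b,q)]);print(n,X.round(1),e)
k={'lsq':((305,131),96),'ssq':((398,132),92),'obl':((467,224),96)}
for n,(p,z) in k.items():
    c=plane(a,[p],z)[0]
    for v in(['w2'],['w3'],['w2','w3']):
        q,e=fit(n,[c[0],c[1],.1 if n!='obl' else .9],v);print(n,v,q[:2].round(1),np.degrees(q[2]).round(1),e.round(2))
c=np.hstack([cv2.resize(im[y-40:y+40,x-40:x+40],(400,400),interpolation=cv2.INTER_CUBIC) for im,x,y in((A,193,155),(B,326,157))])
cv2.imwrite('pics/dial.png',c)
E
```

```text
lsq knob [466.3 185.8  89. ] [0.4, 0.4]
ssq knob [466.8 281.9  81.7] [0.1, 0.1]
obl knob [563.3 362.1  84.9] [0.4, 0.4]
dot [526.4  82.9  52. ] [0.2, 0.2]
offbar [450.1  58.6  51.4] [0.0, 0.0]
lsq nest TL [ 407.7 -162.1   21.3] [0.2, 0.2]
lsq nest BR [ 457.9 -105.7   17.1] [0.1, 0.1]
lsq ['w2'] [465.9 186.2] -14.3 2.15
lsq ['w3'] [465.6 185.6] -14.5 0.45
lsq ['w2', 'w3'] [465.8 186. ] -14.4 1.52
ssq ['w2'] [466.3 279.9] -15.9 0.32
ssq ['w3'] [466.2 279.4] -14.6 0.79
ssq ['w2', 'w3'] [466.3 279.9] -15.7 0.57
obl ['w2'] [567.2 341.9] 63.7 2.52
obl ['w3'] [562.  360.6] -26.0 0.77
obl ['w2', 'w3'] [561.6 359.8] -26.4 0.7
```

View pics/dial.png

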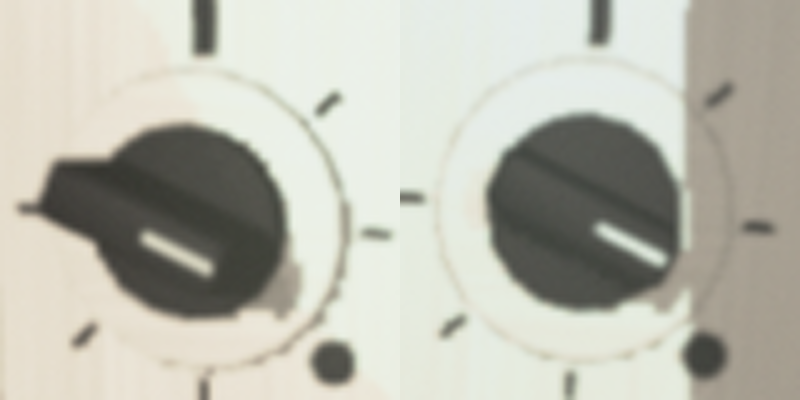

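Dial crops: pointer line from (181.6,162.4) to (195,169.4) in w2 and (325.4,162.8) to (338.8,169.6) in w3, pointing a little short of the dot.

Run:
```python
from fit import *
a,A=load('w2');b,B=load('w3')
X=[tri([(a,p),(b,q)]) for p,q in[((195,169.4),(338.8,169.6)),((181.6,162.4),(325.4,162.8)),((192,158.4),(322.6,158.4)),((193.8,119.5),(325.8,118)),((219.6,187.3),(346.8,188)),((228.2,161.6),(357.5,162.5)),((157.8,156.5),(288,156.2))]]
for n,x in zip(['ptr','in','ring','off','dot','t90','t270'],X):print(n,x[0].round(1),x[1])
# tray axes at z=50 from ticks, plus pointer angle at plane of its height
for i,c in((a,[(193.8,119.5),(219.6,187.3),(228.2,161.6),(157.8,156.5)]),(b,[(325.8,118),(346.8,188),(357.5,162.5),(288,156.2)])):
    P=plane(i,c,50)[:,:2];ax=(P[2]+P[3])/2;d=P-ax;an=-np.degrees(np.arctan2(d[:,1],d[:,0]))
    print('axis',ax.round(1),'clockwise rel off',((an-an[0])%360).round(1),'dir off',(-an[0]).round(1),np.linalg.norm(d,axis=1).round(1))
for z in(80,85,90):
  for i,p in((a,[(195,169.4),(181.6,162.4)]),(b,[(338.8,169.6),(325.4,162.8)])):
    P=plane(i,p,z);d=(P[0]-P[1])[:2];print(z,P[0].round(1),'ptr dir',np.degrees(np.arctan2(d[1],d[0])).round(1),np.linalg.norm(d).round(1),'axis=',(P[0][:2]-21*d/np.linalg.norm(d)).round(1))
# nests at z=24 (w3)
g=cv2.cvtColor(B,cv2.COLOR_BGR2GRAY)
m=(g<95).astype(np.uint8);m[:, 235:]=0;m[300:]=0
k,l,st,ce=cv2.connectedComponentsWithStats(m)
for j in range(1,k):
    if st[j,4]<60 or st[j,2]>80:continue
    cs=np.argwhere(l==j)[:,::-1].astype(np.float32);P=plane(b,cs,24)[:,:2].astype(np.float32)
    (c,s,an)=cv2.minAreaRect(P);print('nest px',ce[j].round(0),'rect',np.round(c,1),np.round(s,1),round(an,1))
```

```text
ptr [503.1  71.6  94. ] [0.1, 0.1]
in [496.   57.9  93.2] [0.1, 0.1]
ring [493.1  54.8  54. ] [0.1, 0.1]
off [449.6  58.4  48.4] [0.8, 0.8]
dot [526.9  82.8  49.4] [0.1, 0.1]
t90 [497.6  94.8  48.8] [0.1, 0.1]
t270 [490.4  15.9  55.6] [0.0, 0.0]
axis [494.   54.2] clockwise rel off [  0.  132.3  88.5 268.5] dir off 173.7 [43.8 43.6 41.  41. ]
axis [494.1  55. ] clockwise rel off [  0.  135.3  90.8 270.8] dir off 175.7 [45.3 42.9 39.8 39.8]
80 [504.1  66.6  80. ] ptr dir 61.5 15.9 axis= [494.   48.1]
80 [503.8  72.2  80. ] ptr dir 63.5 16.0 axis= [494.5  53.4]
85 [503.8  68.4  85. ] ptr dir 61.5 15.7 axis= [493.7  49.9]
85 [503.5  72.   85. ] ptr dir 63.5 15.8 axis= [494.1  53.2]
90 [503.5  70.2  90. ] ptr dir 61.5 15.5 axis= [493.4  51.7]
90 [503.2  71.8  90. ] ptr dir 63.5 15.6 axis= [493.8  53. ]
nest px [167. 106.] rect [ 431.5 -132. ] [56.4 56.6] 2.6
nest px [ 93. 112.] rect [ 436.4 -224.5] [64.  38.9] 2.9
nest px [ 25. 120.] rect [ 441.8 -317. ] [38.6 38.8] 2.7
nest px [179. 179.] rect [ 519.4 -126.9] [61.8 60.2] 42.1
nest px [ 41. 189.] rect [ 529.2 -312.2] [40.5 41.2] 78.2
```

Run:
```python
from h import *
print(np.round(r.sense()['joints'],2)); go([494,54,200],-27.5)
b,B=load('w2')
P=plane(b,[(149,46),(155,254),(254,52),(247,262),(536,83),(498,279)],50);print(P.round(0))
for i,j in((0,1),(2,3),(4,5)):d=P[j]-P[i];print(np.degrees(np.arctan2(d[1],d[0])))
```

```text
[-0.49  0.2   0.37  1.76 -0.08  1.19  1.48]
pos [544.1  58.3 348.4] tool y at 90.05 t 3.13 grip 1.001 F [-1.   0.4  0. ]
shift rows total [ 2.   -0.18  5.93]
turn total [ 1.000e-02 -1.000e-02  1.959e+01]
[[372.  15.  50.]
 [608.  -4.  50.]
 [381. 130.  50.]
 [618. 110.  50.]
 [410. 441.  50.]
 [642. 423.  50.]]
-4.6962285869758915
-4.846074888626307
-4.396818872816522
```

>>> arm_command([
  [1,1,-0.09,0,0,0,0],
  [1,1,-0.09,0,0,0,0],
  [1,0,0,0.3,0,0,1],
  [1,0,0,0.3,0,0,1],
  [1,0,0,0.3,0,0,1],
  [1,0,0,0.3,0,0,1],
  [1,0,0,0.3,0,0,1],
  [1,0,0,0.3,0,0,1],
])

```text
t: 3.8
ee_pos: [494.3, 55.0, 302.8]
tcp_rot: [-0.973, -2.987, -0.001]
ft_force: [-0.2, -0.5, -0.4]
opening: 0.999
grip_force: 0.0
```

>>> arm_command([
  [1,0,0,0.3,0,0,1],
  [1,0,0,0.3,0,0,1],
  [1,0,0,0.3,0,0,1],
  [1,0,0,0.3,0,0,1],
  [1,0,0,0.3,0,0,1],
  [1,0,0,0.3,0,0,1],
  [1,0,0,0.3,0,0,1],
  [1,0,0,0.3,0,0,1],
])

```text
t: 4.47
ee_pos: [494.3, 55.0, 242.8]
tcp_rot: [-2.104, -2.332, -0.0]
ft_force: [0.6, -0.1, 0.2]
opening: 0.999
grip_force: 0.0
```

>>> arm_command([
  [1,0,0,0.3,0,0,1],
  [1,0,0,0.3,0,0,1],
  [1,0,0,0.3,0,0,1],
  [1,0,0,0.3,0,0,1],
  [1,0,0,0.3,0,0,1],
  [1,0,0,0.3,0,0,0.6],
  [1,0,0,0,0,0,0],
  [1,0,0,0,0,0,0],
])

```text
t: 5.13
ee_pos: [494.3, 54.3, 197.9]
tcp_rot: [-2.683, -1.633, 0.002]
ft_force: [0.6, -0.5, 0.2]
opening: 1.003
grip_force: 0.0
```

Run:
```python
from h import *
go([494,54,87],-27.5)
a,A=shot('wrist','w4')
cv2.imwrite('pics/w4c.png',cv2.resize(A[200:440,140:460],None,fx=2,fy=2))
print(proj(a,[494,54,93]),proj(a,[494,54,50]))
```

```text
pos [494.3  54.3 197.9] tool y at -27.35 t 5.13 grip 1.003 F [ 0.6 -0.5  0.2]
shift rows total [-0.01  0.    4.44]
turn total [-0.01  0.    0.03]
[[324.82959245 250.206119  ]] [[324.97024333 234.37826874]]
```

View pics/w4c.png

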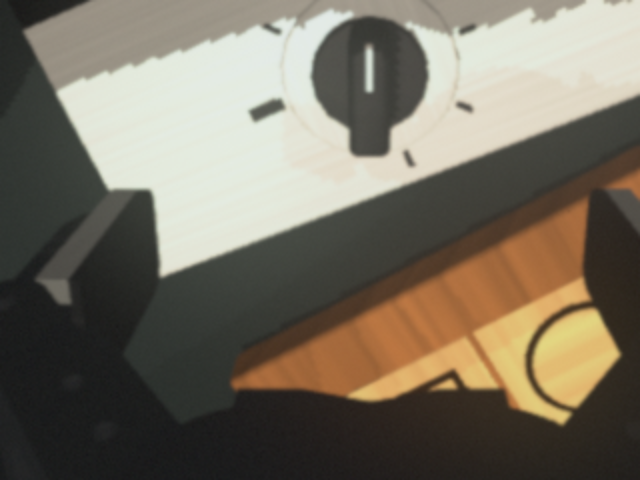

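Bar aligned with the fingers (column 324.5 vs. expected 324.9).

>>> arm_command([
  [0.6,0,0,0.9,0,0,0],
  [0.6,0,0,0.9,0,0,0],
  [0.6,0,0,0.9,0,0,0],
  [0.6,0,0,0.9,0,0,0],
  [0.6,0,0,0.8,0,0,0],
  [0,0,0,0,0,0,0],
  [0,0,0,0,0,0,0],
  [0,0,0,0,0,0,0],
], squeeze=40)

```text
t: 5.85
ee_pos: [494.5, 53.3, 89.3]
tcp_rot: [-2.685, -1.627, 0.0]
ft_force: [-17.8, 10.0, 10.9]
opening: 0.179
grip_force: 10.9
```

>>> arm_command([
  [0,0,0,0,0,0,0],
  [0,0,0,0,0,0,0],
  [0,0,0,0,0,0,0],
  [0,0,0,0,0,0,0],
])

```text
t: 6.18
ee_pos: [493.5, 53.8, 89.5]
tcp_rot: [-2.684, -1.627, 0.001]
ft_force: [-4.1, 1.6, 0.8]
opening: 0.156
grip_force: 39.5
```

>>> arm_command([
  [0,0,0,0,0,0,-1],
  [0,0,0,0,0,0,-1],
  [0,0,0,0,0,0,-1],
  [0,0,0,0,0,0,-1],
  [0,0,0,0,0,0,-1],
  [0,0,0,0,0,0,-1],
  [0,0,0,0,0,0,-1],
  [0,0,0,0,0,0,-1],
])

```text
t: 6.85
ee_pos: [493.6, 53.9, 89.5]
tcp_rot: [-1.784, -2.583, -0.0]
ft_force: [-4.0, 3.5, -0.0]
opening: 0.153
grip_force: 39.3
```

>>> arm_command([
  [0,0,0,0,0,0,-1],
  [0,0,0,0,0,0,-1],
  [0,0,0,0,0,0,-1],
  [0,0,0,0,0,0,-1],
  [0,0,0,0,0,0,-1],
  [0,0,0,0,0,0,-1],
  [0,0,0,0,0,0,-1],
  [0,0,0,0,0,0,-1],
])

```text
t: 7.52
ee_pos: [493.6, 54.0, 89.5]
tcp_rot: [-0.579, -3.086, -0.001]
ft_force: [-4.8, 3.5, -0.6]
opening: 0.15
grip_force: 39.4
```

>>> arm_command([
  [0,0,0,0,0,0,-1],
  [0,0,0,0,0,0,-1],
  [0,0,0,0,0,0,-0.8],
  [0,0,0,0,0,0,0],
  [0,0,0,0,0,0,0],
])

```text
t: 7.93
ee_pos: [493.6, 54.0, 89.5]
tcp_rot: [-0.131, -3.137, -0.002]
ft_force: [-4.0, 4.9, 0.1]
opening: 0.154
grip_force: 39.5
```

Run:
```python
from h import *
go([494,54,87],85.3);print(r.sense()['ft_torque'])
```

```text
pos [493.6  54.   89.5] tool y at 85.23 t 7.93 grip 0.154 F [-4.   4.9  0.1]
shift rows total [-0.02  0.    0.1 ]
turn total [ 0.01 -0.02 -0.01]
[ 1.06568813  1.02587697 -0.10212923]
```

>>> arm_command([
  [0,0,0,0,0,0,-0.25],
  [0,0,0,0,0,0,-0.25],
  [0,0,0,0,0,0,0],
  [0,0,0,0,0,0,0],
])

```text
t: 8.27
ee_pos: [493.6, 53.9, 89.5]
tcp_rot: [-0.057, -3.139, -0.003]
ft_force: [-5.0, 5.4, 0.7]
opening: 0.152
grip_force: 55.9
```

Run:
```python
from h import *
go([494,54,87],85.3);print(r.sense()['ft_torque'])
```

```text
pos [493.6  53.9  89.5] tool y at 87.91 t 8.27 grip 0.152 F [-5.   5.4  0.7]
shift rows total [-0.01  0.    0.1 ]
turn total [ 0.02 -0.02  0.44]
[ 1.06995288  1.11967096 -1.45577664]
```

Stop reached (twist 1.46 Nm). Release and rise.

>>> arm_command([
  [0,0,0,0,0,0,0.2],
  [1,0,0,0,0,0,0],
  [1,0,0,0,0,0,0],
  [1,0,0,0,0,0,0],
  [1,0,0,-1,0,0,0],
  [1,0,0,-1,0,0,0],
  [1,0,0,-1,0,0,0],
  [1,0,0,-1,0,0,0],
])

```text
t: 8.93
ee_pos: [495.1, 52.2, 190.1]
tcp_rot: [0.083, 3.139, -0.001]
ft_force: [1.2, 0.2, 0.2]
opening: 1.001
grip_force: 0.0
```

>>> arm_command([
  [1,0,1,-1,0,0,0],
  [1,-0.5,1,-1,0,0,0],
  [1,-0.5,1,-1,0,0,0],
  [1,0,1,0,0,0,0],
  [1,0,0,0,0,0,0],
  [1,0,0,0,0,0,0],
])

```text
t: 9.43
ee_pos: [525.1, 152.3, 263.9]
tcp_rot: [0.078, 3.139, 0.0]
ft_force: [0.2, -0.6, -1.0]
opening: 0.999
grip_force: 0.0
```

Run:
```python
from fit import *
go([466,186,200],-14.4);i,A=shot('wrist','w5')
cv2.imwrite('pics/w5c.png',A[:400])
for n,q in(('lsq',[466,186,-.25]),('ssq',[466.3,279.6,-.27]),('obl',[562,360,-.45])):
    q,e=fit(n,q,['w5']);print(n,q[:2].round(1),np.degrees(q[2]).round(1),e.round(2))
```

```text
pos [525.1 152.3 263.9] tool y at 87.16 t 9.43 grip 0.999 F [ 0.2 -0.6 -1. ]
shift rows total [2.43 1.23 2.55]
turn total [1.000e-02 1.000e-02 1.693e+01]
lsq [465.4 185.6] -14.3 0.3
ssq [466.4 279.1] -15.7 0.75
obl [562.  360.9] -26.5 1.0
```

View pics/w5c.png

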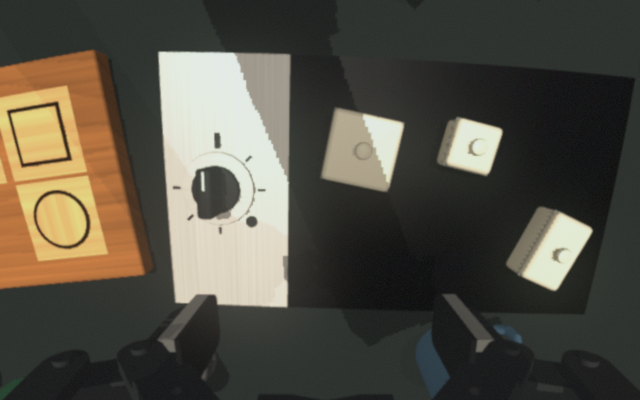

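Dial pointer (202,180) now points at the off bar; pots unmoved. Going for the large square pot.

>>> arm_command([
  [1,0.82,0.41,0,0,0,0],
  [1,0.82,0.41,0,0,0,0],
  [1,0.82,0.41,0,0,0,0],
  [1,0,0,0.27,0,0,1],
  [1,0,0,0.27,0,0,1],
  [1,0,0,0.27,0,0,1],
  [1,0,0,0.27,0,0,1],
  [1,0,0,0.27,0,0,1],
])

```text
t: 10.15
ee_pos: [465.2, 183.1, 229.0]
tcp_rot: [-0.904, -3.009, 0.002]
ft_force: [-0.2, -0.3, 0.7]
opening: 1.002
grip_force: 0.0
```

>>> arm_command([
  [1,0,0,0.27,0,0,1],
  [1,0,0,0.27,0,0,1],
  [1,0,0,0.27,0,0,1],
  [1,0,0,0.27,0,0,1],
  [1,0,0,0.27,0,0,1],
  [1,0,0,0.27,0,0,1],
  [1,0,0,0.27,0,0,1],
  [1,0,0,0.27,0,0,1],
])

```text
t: 10.82
ee_pos: [465.2, 183.1, 175.0]
tcp_rot: [2.049, 2.381, -0.002]
ft_force: [0.7, 0.6, 0.4]
opening: 1.001
grip_force: 0.0
```

>>> arm_command([
  [1,0,0,0.27,0,0,1],
  [1,0,0,0.27,0,0,1],
  [1,0,0,0.27,0,0,1],
  [1,0,0,0.27,0,0,0.9],
  [1,0,0,0,0,0,0],
  [1,0,0,0,0,0,0],
])

```text
t: 11.32
ee_pos: [465.0, 183.8, 148.2]
tcp_rot: [2.481, 1.926, -0.002]
ft_force: [0.6, 0.5, 0.5]
opening: 1.0
grip_force: 0.0
```

Run:
```python
from fit import *
go([465.6,185.8,78],-14.4);i,A=shot('wrist','w6')
q,e=fit('lsq',[466,186,-.25],['w6']);print(q[:2].round(1),np.degrees(q[2]).round(1),e.round(2))
q,e=fit('lsq',[466,186,-.25],['w5','w6','w3']);print(q[:2].round(1),np.degrees(q[2]).round(1),e.round(2))
```

```text
pos [465.  183.8 148.2] tool y at -14.35 t 11.32 grip 1.0 F [0.6 0.5 0.5]
shift rows total [0.09 0.   2.81]
turn total [-0.01  0.01  0.01]
[465.7 185.7] -14.3 1.32
[465.6 185.8] -14.4 0.82
```

>>> arm_command([
  [1,0.09,0,0.9,0,0,0],
  [1,0,0,0.9,0,0,0],
  [1,0,0,0.7,0,0,0],
  [1,0,0,0.3,0,0,0],
  [0,0,0,0,0,0,0],
  [0,0,0,0,0,0,0],
  [0,0,0,0,0,0,0],
  [0,0,0,0,0,0,0],
], squeeze=40)

```text
t: 12.03
ee_pos: [466.5, 187.5, 79.7]
tcp_rot: [2.482, 1.925, 0.003]
ft_force: [-0.3, -0.6, -1.2]
opening: 0.669
grip_force: 43.9
```

>>> arm_command([
  [0,0,0,0,0,0,0],
  [0,0,0,-0.5,0,0,0],
  [0,0,0,-1,0,0,0],
  [0,0,0,-1,0,0,0],
  [0,0,0,-1,0,0,0],
])

```text
t: 12.45
ee_pos: [465.4, 187.1, 167.2]
tcp_rot: [-2.483, -1.925, 0.001]
ft_force: [0.9, -1.0, -1.9]
opening: 0.67
grip_force: 43.9
```

Run:
```python
from fit import *
go([431.5,-132,150],2.9)
```

```text
pos [465.4 187.1 167.2] tool y at -14.41 t 12.45 grip 0.67 F [ 0.9 -1.  -1.9]
shift rows total [-12.7    1.86   0.69]
turn total [-0.    0.   -2.89]
```

>>> arm_command([
  [0,0,0,0,0,0,-1],
  [0,0,0,0,0,0,-1],
  [0,0,0,0,0,0,-0.89],
  [0,-1,-0.2,-0.2,0,0,0],
  [0,-1,-0.2,-0.2,0,0,0],
  [0,-1,-0.2,-0.2,0,0,0],
  [0,-1,-0.2,-0.2,0,0,0],
  [0,-1,-0.2,-0.2,0,0,0],
])

```text
t: 13.12
ee_pos: [446.7, 60.0, 191.6]
tcp_rot: [2.164, 2.278, 0.001]
ft_force: [0.5, -0.9, -2.2]
opening: 0.672
grip_force: 43.9
```

>>> arm_command([
  [0,-1,-0.2,-0.2,0,0,0],
  [0,-1,-0.2,-0.2,0,0,0],
  [0,-1,-0.2,-0.2,0,0,0],
  [0,0,0,0,0,0,0],
  [0,0,0,0,0,0,0],
])

```text
t: 13.53
ee_pos: [435.9, -15.7, 206.7]
tcp_rot: [2.167, 2.273, 0.002]
ft_force: [1.0, 0.2, -0.7]
opening: 0.67
grip_force: 44.0
```

Run:
```python
from fit import *
go([431.5,-132,150],2.9);i,A=shot('wrist','w7');cv2.imwrite('pics/w7v.png',A)
```

```text
pos [435.9 -15.7 206.7] tool y at 2.74 t 13.53 grip 0.67 F [ 1.   0.2 -0.7]
shift rows total [-4.64 -0.4   2.26]
turn total [ 0.01 -0.   -0.03]
```

View pics/w7v.png

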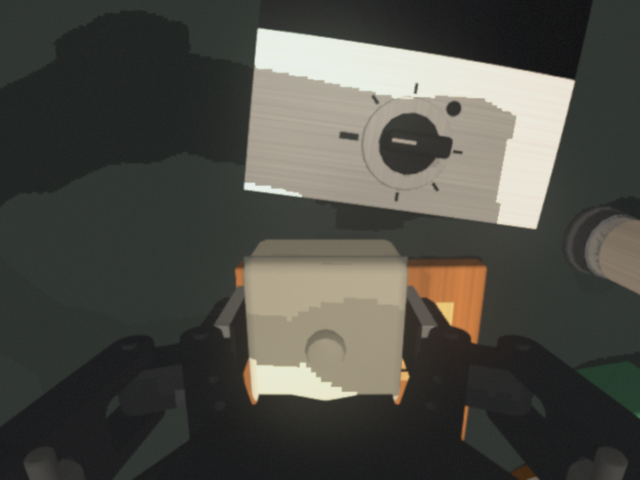

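w7: pot held square and centred between the fingers (knob at (325,345)); dial still at off. Nests are hidden here, so I'll fuse the earlier views.

```bash
cat > nest.py <<'E'
from fit import *
def nests(v):
    b,B=load(v);g=cv2.cvtColor(B,cv2.COLOR_BGR2GRAY);out=[]
    pale=((B[:,:,1]>150)&(B[:,:,2]>200)&(B[:,:,0]<190)).astype(np.uint8);
    k,l,st,ce=cv2.connectedComponentsWithStats((g<95).astype(np.uint8))
    for j in range(1,k):
        x,y,w,h,a=st[j]
        if a<60 or w>110 or h>110 or w<25 or h<25 or x<2 or y<2 or x+w>638 or y+h>478: continue
        ring=cv2.dilate((l==j).astype(np.uint8),np.ones((5,5)))&(l!=j)
        if pale[ring>0].mean()<.6: continue
        cs=np.argwhere(l==j)[:,::-1].astype(np.float32);P=plane(b,cs,24)[:,:2].astype(np.float32)
        c,s,an=cv2.minAreaRect(P);out.append((c,s,an,proj(b,[c[0],c[1],24])[0]))
    return b,out
E
python3 - <<'E'
from nest import *
for v in('w2','w3','w5'):
    for c,s,an,p in nests(v)[1]:print(v,np.round(c,1),np.round(s,1),round(an,1),p.round(1))
a,o=nests('w3');b,o2=nests('w5');
i=load('w7')[0];p=np.array(r.sense()['ee_pos']);print('knob-TCP',(plane(i,[(325,345)],p[2]+17)[0]-p).round(1),'cam',proj(i,[p+[0,0,17]]))
go([431.5,-132,58],2.9)
E
```

```text
knob-TCP [ 0.2  2.2 17. ] cam [[324.21158451 350.84355457]]
pos [436.  -14.5 206.4] tool y at 2.87 t 13.58 grip 0.674 F [-0.4 -0.1 -1.6]
shift rows total [-4.69 -0.42  5.93]
turn total [ 0.01 -0.   -0.01]
```

```bash
sed -i 's/^    pale=.*/    pale=((B[:,:,2].astype(int)-B[:,:,0]>40)).astype(np.uint8)/' nest.py
python3 - <<'E'
from nest import *
for v in('w2','w3','w5'):
    for c,s,an,p in nests(v)[1]:print(v,np.round(c,1),np.round(s,1),round(an,1),p.round(1))
ob=[]
for v in('w2','w3','w5'):
    b,o=nests(v)
    for c,s,an,p in o:
        if abs(c[0]-431)<8 and abs(c[1]+132)<8: ob.append((b,p))
if len(ob)>1: X,e=tri(ob);print(X.round(1),e)
E
```

```text
w2 [ 431.6 -131.4] [56.6 56.1] 3.4 [ 48.8 109.6]
w2 [ 519.  -126.5] [61.4 60.4] 41.2 [ 63.5 181. ]
w3 [ 431.5 -132. ] [56.4 56.6] 2.6 [165.4 106.1]
w3 [ 436.4 -224.5] [64.  38.9] 2.9 [ 91.9 112.6]
w3 [ 441.8 -317. ] [38.6 38.8] 2.7 [ 23.2 120.1]
w3 [ 519.4 -126.9] [61.8 60.2] 42.1 [176.4 180.3]
w3 [ 529.2 -312.2] [40.5 41.2] 78.2 [ 38.4 190.2]
w5 [ 431.5 -131.5] [56.7 57. ] 3.3 [ 38.8 134.8]
w5 [ 519.1 -126.7] [62.1 60.6] 87.3 [ 61.3 219.5]
[ 431.4 -132.6   22.6] [0.1, 0.1, 0.1]
```

>>> arm_command([
  [0,-0.94,-0.08,0.2,0,0,0],
  [0,-0.94,-0.08,0.4,0,0,0],
  [0,-0.94,-0.08,0.4,0,0,0],
  [0,-0.94,-0.08,0.4,0,0,0],
  [0,-0.91,-0.08,0.4,0,0,0],
  [0,0,0,1,0,0,0],
  [0,0,0,1,0,0,0],
  [0,0,0,1,0,0,0],
])

```text
t: 14.25
ee_pos: [432.6, -130.7, 85.1]
tcp_rot: [2.162, 2.278, 0.001]
ft_force: [0.3, -0.1, -1.6]
opening: 0.671
grip_force: 44.1
```

Run:
```python
from fit import *
go([431.5,-131.7,54],3)
```

```text
pos [ 432.6 -130.7   85.1] tool y at 3.0 t 14.25 grip 0.671 F [ 0.3 -0.1 -1.6]
shift rows total [-0.04 -0.05  1.24]
turn total [ 0.01 -0.   -0.  ]
```

>>> arm_command([
  [0,-0.03,-0.04,0.6,0,0,0],
  [0,0,0,0.4,0,0,0],
  [0,0,0,0.22,0,0,0],
  [0,0,0,0,0,0,0],
  [0,0,0,0,0,0,0],
])

```text
t: 14.67
ee_pos: [431.6, -132.1, 55.9]
tcp_rot: [2.163, 2.278, 0.001]
ft_force: [-0.6, -0.1, -2.0]
opening: 0.669
grip_force: 44.0
```

No contact yet; lower slightly.

>>> arm_command([
  [0,0,0,0.08,0,0,0],
  [0,0,0,0,0,0,0],
])

```text
t: 14.83
ee_pos: [431.7, -132.4, 54.2]
tcp_rot: [2.163, 2.277, 0.002]
ft_force: [-0.2, -0.5, -0.9]
opening: 0.673
grip_force: 44.0
```

>>> arm_command([
  [0,0,0,0.06,0,0,0],
  [0,0,0,0,0,0,0],
])

```text
t: 15.0
ee_pos: [431.7, -132.5, 53.6]
tcp_rot: [2.164, 2.277, 0.002]
ft_force: [-3.0, 1.3, 13.1]
opening: 0.673
grip_force: 45.8
```

Placed (contact at TCP z 53.7). Release, rise, go back for the small square pot.

>>> arm_command([
  [0.9,0,0,0,0,0,0],
  [0.9,0,0,0,0,0,0],
  [0.9,0,0,0,0,0,0],
  [0.9,0,0,-0.5,0,0,0],
  [0.9,0,0,-1,0,0,0],
  [0.9,0,0,-1,0,0,0],
  [0.9,0,0,-1,0,0,0],
  [0.9,0,0,-1,0,0,0],
])

```text
t: 15.67
ee_pos: [430.7, -132.4, 165.6]
tcp_rot: [-2.164, -2.277, 0.0]
ft_force: [-1.0, 0.0, 0.2]
opening: 0.901
grip_force: 0.0
```

>>> arm_command([
  [1,1,0.13,-1,0,0,0],
  [1,1,0.13,-0.5,0,0,0],
  [1,1,0.13,0,0,0,0],
  [1,1,0.13,0,0,0,0],
  [1,1,0.13,0,0,0,0],
  [1,1,0.13,0,0,0,0],
  [1,1,0.13,0,0,0,0],
  [1,1,0.13,0,0,0,0],
])

```text
t: 16.33
ee_pos: [446.6, 69.9, 202.1]
tcp_rot: [2.164, 2.277, 0.001]
ft_force: [0.3, -1.0, -0.4]
opening: 0.999
grip_force: 0.0
```

>>> arm_command([
  [1,1,0.13,0,0,0,0],
  [1,1,0.13,0,0,0,0],
  [1,1,0.13,0,0,0,0],
  [1,0,0,0,0,0,1],
  [1,0,0,0,0,0,1],
  [1,0,0,0,0,0,1.0],
  [1,0,0,0,0,0,0],
  [1,0,0,0,0,0,0],
])

```text
t: 17.0
ee_pos: [452.6, 144.1, 202.0]
tcp_rot: [2.491, 1.914, -0.0]
ft_force: [0.2, 0.3, 0.1]
opening: 1.001
grip_force: 0.0
```

Run:
```python
from fit import *
go([466.4,279.5,150],-15.7);i,A=shot('wrist','w8');cv2.imwrite('pics/w8v.png',A)
j,T=shot('top','t8')
print(proj(i,[466.4,279.5,82]))
for v in('w8',):
    q,e=fit('ssq',[466.4,279.5,-.27],[v]);print(v,q[:2].round(1),np.degrees(q[2]).round(1),e.round(2))
```

```text
pos [452.6 144.1 202. ] tool y at -14.91 t 17.0 grip 1.001 F [0.2 0.3 0.1]
shift rows total [ 5.38 -0.86  2.08]
turn total [0.   0.   0.13]
[[289.56127661  30.83463232]]
w8 [466.1 277.2] -15.4 1.07
```

View pics/w8v.png

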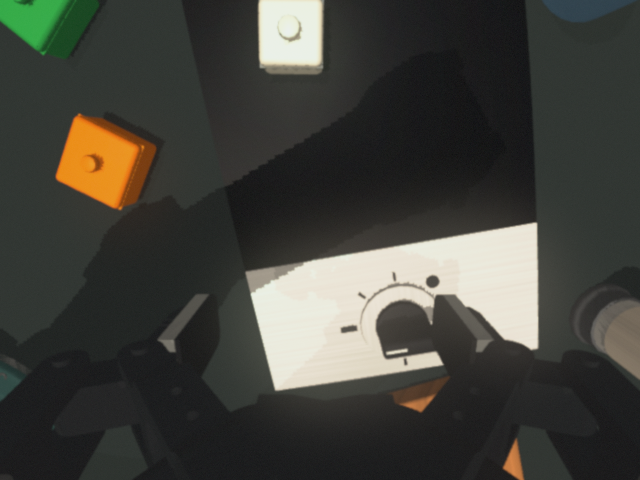

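Pot (290,35) unmoved, dial still off (line left of axis). Approach.

>>> arm_command([
  [1,0.9,-0.14,0.3,0,0,0.06],
  [1,0.9,-0.14,0.35,0,0,0.06],
  [1,0.9,-0.14,0.35,0,0,0],
  [1,0.9,-0.14,0.35,0,0,0],
  [1,0.9,-0.14,0.35,0,0,0],
  [1,0.87,-0.14,0.35,0,0,0],
  [1,0,0,0,0,0,0],
  [1,0,0,0,0,0,0],
])

```text
t: 17.77
ee_pos: [468.1, 279.7, 150.0]
tcp_rot: [-2.502, -1.899, 0.002]
ft_force: [-0.0, -0.1, -0.3]
opening: 0.995
grip_force: 0.0
```

Run:
```python
from fit import *
i,A=shot('wrist','w9')
for v in(['w9'],['w5','w9','w2']):
    q,e=fit('ssq',[466.4,279.5,-.27],v);print(v,q[:2].round(1),np.degrees(q[2]).round(1),e.round(2))
go([q[0],q[1],78],-15.6)
```

```text
['w9'] [467.  281.3] -16.0 0.82
['w5', 'w9', 'w2'] [466.7 280.3] -15.8 0.71
pos [468.5 278.6 150.5] tool y at -15.73 t 17.82 grip 1.0 F [-0.1 -0.6 -0.4]
shift rows total [ 0.05 -0.09  2.9 ]
turn total [-0.    0.01 -0.02]
```

>>> arm_command([
  [1,0.03,-0.05,0.9,0,0,0],
  [1,0,0,0.9,0,0,0],
  [1,0,0,0.75,0,0,0],
  [1,0,0,0.35,0,0,0],
  [0,0,0,0,0,0,0],
  [0,0,0,0,0,0,0],
  [0,0,0,0,0,0,0],
  [0,0,0,0,0,0,0],
], squeeze=40)

```text
t: 18.48
ee_pos: [468.4, 280.4, 79.8]
tcp_rot: [-2.506, -1.895, -0.004]
ft_force: [-3.2, -3.7, 28.2]
opening: 0.459
grip_force: 38.8
```

>>> arm_command([
  [0,0,0,0,0,0,0],
  [0,0,0,0,0,0,0],
])

```text
t: 18.65
ee_pos: [468.5, 280.5, 79.8]
tcp_rot: [2.506, 1.895, 0.004]
ft_force: [-0.1, -0.4, 6.5]
opening: 0.463
grip_force: 41.9
```

>>> arm_command([
  [0,0,0,-0.5,0,0,0],
  [0,0,0,-1,0,0,0],
  [0,0,0,-1,0,0,0],
  [0,0,0,-1,0,0,-0.4],
  [0,0,0,-1,0,0,-0.9],
  [0,0,0,0,0,0,-0.9],
  [0,0,0,0,0,0,-0.9],
])

```text
t: 19.23
ee_pos: [468.5, 280.7, 193.8]
tcp_rot: [2.16, 2.28, 0.007]
ft_force: [-0.7, 0.3, -0.8]
opening: 0.461
grip_force: 41.0
```

Run:
```python
from fit import *
go([441.8,-317,150],3)
```

```text
pos [468.5 280.7 193.8] tool y at 3.08 t 19.23 grip 0.461 F [-0.7  0.3 -0.8]
shift rows total [-23.82  -2.36   1.68]
turn total [ 0.04 -0.02  0.01]
```

>>> arm_command([
  [0,-0.99,-0.1,0,0,0,0],
  [0,-0.99,-0.1,0,0,0,0],
  [0,-0.99,-0.1,0,0,0,0],
  [0,-0.99,-0.1,0,0,0,0],
  [0,-0.99,-0.1,0,0,0,0],
  [0,-0.99,-0.1,0,0,0,0],
  [0,-0.99,-0.1,0,0,0,0],
  [0,-0.99,-0.1,0,0,0,0],
])

```text
t: 19.9
ee_pos: [457.0, 80.1, 191.7]
tcp_rot: [2.166, 2.275, 0.001]
ft_force: [-0.2, 0.1, -0.9]
opening: 0.463
grip_force: 41.0
```

>>> arm_command([
  [0,-0.99,-0.1,0,0,0,0],
  [0,-0.99,-0.1,0,0,0,0],
  [0,-0.99,-0.1,0,0,0,0],
  [0,-0.99,-0.1,0,0,0,0],
  [0,-0.99,-0.1,0,0,0,0],
  [0,-0.99,-0.1,0,0,0,0],
  [0,-0.99,-0.1,0,0,0,0],
  [0,-0.99,-0.1,0,0,0,0],
])

```text
t: 20.57
ee_pos: [446.7, -118.6, 191.7]
tcp_rot: [2.166, 2.275, 0.001]
ft_force: [0.5, 0.7, -0.9]
opening: 0.461
grip_force: 41.0
```

>>> arm_command([
  [0,-0.99,-0.1,0,0,0,0],
  [0,-0.99,-0.1,0,0,0,0],
  [0,-0.99,-0.1,0,0,0,0],
  [0,-0.99,-0.1,0,0,0,0],
  [0,-0.99,-0.1,0,0,0,0],
  [0,-0.99,-0.1,0,0,0,0],
  [0,0,0,0,0,0,0],
  [0,0,0,0,0,0,0],
])

```text
t: 21.23
ee_pos: [438.8, -267.8, 191.4]
tcp_rot: [2.17, 2.271, 0.0]
ft_force: [-1.0, 1.0, -1.2]
opening: 0.46
grip_force: 41.0
```

Run:
```python
from nest import *
go([441.8,-317,54],3);i,A=shot('wrist','w10');cv2.imwrite('pics/w10v.png',A)
for c,s,an,p in nests('w10')[1]:print(np.round(c,1),np.round(s,1),round(an,1),p.round(1))
q,e=fit('lsq',[431.7,-132,.05],['w10'],24,130);print(q[:2].round(1),np.degrees(q[2]).round(1),e.round(2))
```

```text
pos [ 438.8 -267.8  191.4] tool y at 2.62 t 21.23 grip 0.46 F [-1.   1.  -1.2]
shift rows total [-1.97  0.03  5.5 ]
turn total [ 0.    0.   -0.06]
[ 518.8 -127.9] [62.5 62.1] 48.4 [441.   49.4]
[ 445.2 -225.1] [46.7 38.5] 2.7 [335.2 175.8]
[ 431.2 -140.9] 2.6 2.25
```

View pics/w10v.png

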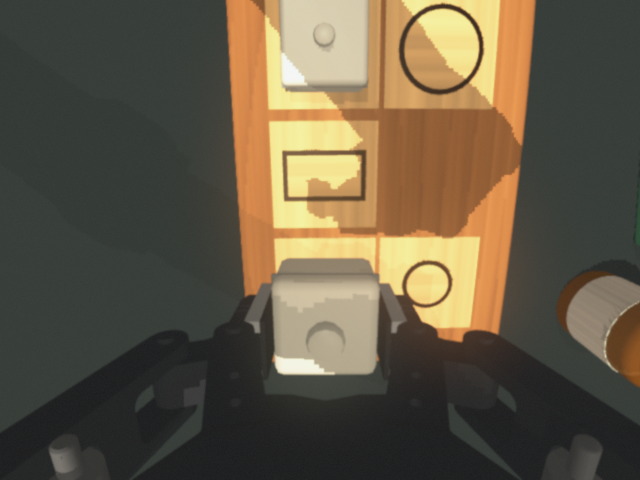

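w10: large pot covers its outline (knob (324,34)), oblong outline at (283,151)–(366,200) free, small square pot centred in hand.

Run:
```python
from nest import *
i,A=load('w10')
print('lsq knob',plane(i,[(324,34)],69).round(1)); print('predicted box',proj(i,box('lsq',[431.5,-131.7,.052],24)).round(0).tolist())
P=plane(i,[(284.5,152),(364.5,152),(365,199),(284.5,199.5)],24);print('obl nest',P.mean(0).round(1),P[:,:2].round(1).tolist())
p=np.array(r.sense()['ee_pos']);print('exp knob at',proj(i,[p+[0,0,13]]))
```

```text
lsq knob [[ 432.4 -134.8   69. ]]
predicted box [[285.0, 89.0], [362.0, 89.0], [363.0, 5.0], [283.0, 6.0], [279.0, 81.0], [368.0, 80.0], [369.0, -16.0], [276.0, -16.0]]
obl nest [ 436.9 -225.5   24. ] [[404.7, -208.4], [467.1, -205.6], [470.2, -242.3], [405.5, -245.7]]
exp knob at [[324.86712451 343.8521042 ]]
```

>>> arm_command([
  [0,-0.98,0.02,0.5,0,0,0],
  [0,-0.98,0.02,0.8,0,0,0],
  [0,0,0,1,0,0,-0.03],
  [0,0,0,1,0,0,-0.03],
  [0,0,0,1,0,0,0],
  [0,0,0,0.8,0,0,0],
  [0,0,0,0.2,0,0,0],
  [0,0,0,0,0,0,0],
])

```text
t: 21.95
ee_pos: [442.2, -313.6, 57.2]
tcp_rot: [-2.155, -2.281, 0.0]
ft_force: [-0.3, 0.5, -1.4]
opening: 0.457
grip_force: 40.9
```

Run:
```python
from nest import *
go([441.8,-317,54],3)
```

```text
pos [ 442.2 -313.6   57.2] tool y at 3.25 t 21.95 grip 0.457 F [-0.3  0.5 -1.4]
shift rows total [-0.13 -0.02  0.13]
turn total [-0.02 -0.02  0.04]
```

>>> arm_command([
  [0,-0.08,0,0.06,0,0,0],
  [0,0,0,0,0,0,0],
  [0,0,0,0,0,0,0],
])

```text
t: 22.2
ee_pos: [443.7, -317.9, 58.2]
tcp_rot: [2.158, 2.28, 0.001]
ft_force: [-0.6, -0.1, -0.8]
opening: 0.458
grip_force: 40.9
```

>>> arm_command([
  [0,0,0,0.06,0,0,0],
  [0,0,0,0,0,0,0],
])

```text
t: 22.37
ee_pos: [443.2, -317.5, 55.9]
tcp_rot: [2.159, 2.281, 0.001]
ft_force: [0.2, -1.0, -1.3]
opening: 0.458
grip_force: 40.9
```

>>> arm_command([
  [0,0,-0.05,0.06,0,0,0],
  [0,0,0,0,0,0,0],
])

```text
t: 22.53
ee_pos: [441.3, -317.4, 53.8]
tcp_rot: [2.16, 2.282, 0.0]
ft_force: [-1.5, 0.7, 0.2]
opening: 0.463
grip_force: 41.2
```

>>> arm_command([
  [0,0,0,0.06,0,0,0],
  [0,0,0,0,0,0,0],
])

```text
t: 22.7
ee_pos: [441.3, -317.5, 53.8]
tcp_rot: [-2.159, -2.281, -0.001]
ft_force: [-4.6, 2.2, 15.2]
opening: 0.46
grip_force: 42.9
```

>>> arm_command([
  [0.8,0,0,0,0,0,0],
  [0.8,0,0,0,0,0,0],
  [0.8,0,0,0,0,0,0],
  [0.8,0,0,-0.5,0,0,0],
  [0.8,0,0,-1,0,0,0],
  [0.8,0,0,-1,0,0,0],
  [0.8,0,0,-1,0,0,0],
  [0.8,0,0,-1,0,0,0],
])

```text
t: 23.37
ee_pos: [441.3, -317.5, 166.6]
tcp_rot: [2.16, 2.281, -0.0]
ft_force: [0.3, -0.5, 0.1]
opening: 0.802
grip_force: 0.0
```

>>> arm_command([
  [1,1,0.23,-1,0,0,0],
  [1,1,0.23,-0.5,0,0,0],
  [1,1,0.23,0,0,0,0],
  [1,1,0.23,0,0,0,0],
  [1,1,0.23,0,0,0,0],
  [1,1,0.23,0,0,0,0],
  [1,1,0.23,0,0,0,0],
  [1,1,0.23,0,0,0,0],
])

```text
t: 24.03
ee_pos: [476.5, -114.1, 203.1]
tcp_rot: [2.159, 2.281, 0.001]
ft_force: [0.4, 0.3, -0.2]
opening: 0.998
grip_force: 0.0
```

>>> arm_command([
  [1,1,0.23,0,0,0,0],
  [1,1,0.23,0,0,0,0],
  [1,1,0.23,0,0,0,0],
  [1,1,0.23,0,0,0,0],
  [1,1,0.23,0,0,0,0],
  [1,1,0.23,0,0,0,0],
  [1,1,0.23,0,0,0,0],
  [1,1,0.23,0,0,0,0],
])

```text
t: 24.7
ee_pos: [511.4, 88.1, 203.1]
tcp_rot: [2.159, 2.281, 0.001]
ft_force: [0.3, 0.1, 0.2]
opening: 1.004
grip_force: 0.0
```

>>> arm_command([
  [1,1,0.23,0,0,0,0],
  [1,1,0.23,0,0,0,0],
  [1,1,0.23,0,0,0,0],
  [1,1,0.23,0,0,0,0],
  [1,1,0.23,0,0,0,0],
  [1,1,0.23,0,0,0,0],
  [1,1,0.23,0,0,0,0],
  [1,1,0.23,0,0,0,0],
])

```text
t: 25.37
ee_pos: [546.3, 290.3, 203.1]
tcp_rot: [2.159, 2.281, 0.0]
ft_force: [-0.0, -0.4, 0.3]
opening: 0.996
grip_force: 0.0
```

>>> arm_command([
  [1,0,0,0,0,0,-1],
  [1,0,0,0,0,0,-1],
  [1,0,0,0,0,0,-1],
  [1,0,0,0,0,0,-1],
  [1,0,0,0,0,0,-1],
  [1,0,0,0,0,0,-1],
  [1,0,0,0,0,0,-1],
  [1,0,0,0,0,0,-1],
])

```text
t: 26.03
ee_pos: [546.3, 288.9, 203.0]
tcp_rot: [1.037, 2.965, -0.0]
ft_force: [0.6, -0.2, 0.4]
opening: 0.999
grip_force: 0.0
```

>>> arm_command([
  [1,0,0,0,0,0,-1],
  [1,0,0,0,0,0,-1],
  [1,0,0,0,0,0,-0.1],
  [1,0,0,0,0,0,0],
  [1,0,0,0,0,0,0],
])

```text
t: 26.45
ee_pos: [546.4, 289.0, 202.6]
tcp_rot: [0.717, 3.058, -0.0]
ft_force: [0.5, 0.4, 0.6]
opening: 0.998
grip_force: 0.0
```

Run:
```python
from fit import *
go([562,360.5,150],63.6);i,A=shot('wrist','w11');shot('top','t11')
q,e=fit('obl',[562,360.5,-.46],['w11']);print(q[:2].round(1),np.degrees(q[2]).round(1),e.round(2))
print(proj(i,[562,360.5,96]))
cv2.imwrite('pics/w11v.png',A)
```

```text
pos [546.4 289.  202.6] tool y at 63.6 t 26.45 grip 0.998 F [0.5 0.4 0.6]
shift rows total [0.71 2.84 2.11]
turn total [-0.  0. -0.]
[560.8 360. ] -26.3 0.64
[[434.09586209 221.51676427]]
```

View pics/w11v.png

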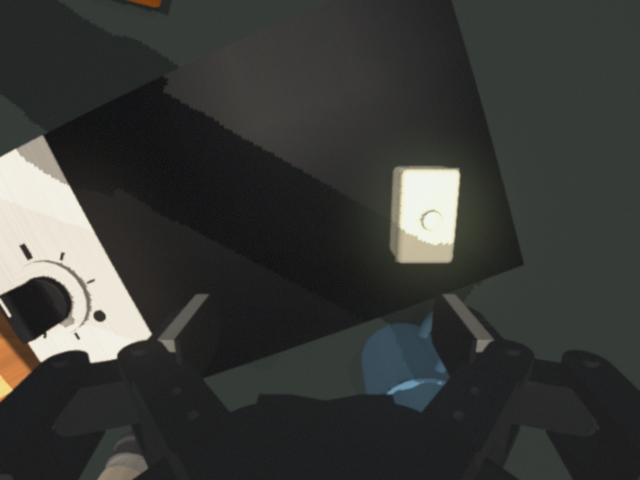

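w11: oblong pot at (428,215), alone on the plate; mug off to the side.

>>> arm_command([
  [1,0.25,0.94,0.4,0,0,0],
  [1,0.24,0.94,0.5,0,0,0],
  [1,0.24,0.94,0.5,0,0,0],
  [1,0,0,0.7,0,0,0],
  [1,0,0,0,0,0,0],
  [1,0,0,0,0,0,0],
])

```text
t: 27.05
ee_pos: [560.4, 359.8, 148.7]
tcp_rot: [-0.714, -3.058, 0.004]
ft_force: [-0.1, -0.5, 0.7]
opening: 1.001
grip_force: 0.0
```

Run:
```python
from fit import *
i,A=shot('wrist','w12')
for v in(['w12'],['w12','w11','w5']):
    q,e=fit('obl',[561.3,360.3,-.46],v);print(q[:2].round(1),np.degrees(q[2]).round(1),e.round(2))
go([q[0],q[1],78],63.6)
```

```text
[557.  369.7] -26.0 2.47
[560.9 360. ] -25.8 2.35
pos [561.3 359.7 149.9] tool y at 63.68 t 27.1 grip 1.003 F [-0.4 -1.2  0.7]
shift rows total [0.02 0.01 2.88]
turn total [-0.01  0.    0.01]
```

>>> arm_command([
  [1,0,0,0.9,0,0,0],
  [1,0,0,0.9,0,0,0],
  [1,0,0,0.75,0,0,0],
  [1,0,0,0.3,0,0,0],
  [0,0,0,0,0,0,0],
  [0,0,0,0,0,0,0],
  [0,0,0,0,0,0,0],
  [0,0,0,0,0,0,0],
], squeeze=40)

```text
t: 27.77
ee_pos: [562.0, 360.9, 80.6]
tcp_rot: [0.713, 3.058, 0.003]
ft_force: [-3.9, -2.1, 23.0]
opening: 0.461
grip_force: 37.5
```

>>> arm_command([
  [0,0,0,0,0,0,0],
  [0,0,0,0,0,0,0],
  [0,0,0,-0.5,0,0,0],
  [0,0,0,-1,0,0,0],
  [0,0,0,-1,0,0,0],
  [0,0,0,-1,0,0,-0.9],
  [0,0,0,-1,0,0,-1],
  [0,0,0,0,0,0,-1],
])

```text
t: 28.43
ee_pos: [563.3, 362.4, 197.9]
tcp_rot: [0.233, 3.125, 0.009]
ft_force: [0.1, 0.1, -1.2]
opening: 0.46
grip_force: 42.1
```

Run:
```python
from fit import *
go([436.7,-224.9,190],93)
```

```text
pos [563.3 362.4 197.9] tool y at 81.46 t 28.43 grip 0.46 F [ 0.1  0.1 -1.2]
shift rows total [  1.52 -23.99   0.15]
turn total [ 0.06  0.08 -1.92]
```

>>> arm_command([
  [0,0,0,0,0,0,-1],
  [0,0,0,0,0,0,-0.9],
  [0,0.26,-0.97,0,0,0,0],
  [0,0.26,-0.97,0,0,0,0],
  [0,0.26,-0.97,0,0,0,0],
  [0,0.26,-0.97,0,0,0,0],
  [0,0.26,-0.97,0,0,0,0],
  [0,0.26,-0.97,0,0,0,0],
])

```text
t: 29.1
ee_pos: [528.0, 212.2, 191.6]
tcp_rot: [-0.07, 3.141, -0.0]
ft_force: [-0.4, -0.3, -2.3]
opening: 0.456
grip_force: 41.9
```

>>> arm_command([
  [0,0.26,-0.97,0,0,0,0],
  [0,0.26,-0.97,0,0,0,0],
  [0,0.26,-0.97,0,0,0,0],
  [0,0.26,-0.97,0,0,0,0],
  [0,0.26,-0.97,0,0,0,0],
  [0,0.26,-0.97,0,0,0,0],
  [0,0.26,-0.97,0,0,0,0],
  [0,0.26,-0.97,0,0,0,0],
])

```text
t: 29.77
ee_pos: [484.8, 16.2, 191.8]
tcp_rot: [-0.07, 3.14, -0.0]
ft_force: [0.7, -0.7, -2.7]
opening: 0.464
grip_force: 41.9
```

>>> arm_command([
  [0,0.26,-0.97,0,0,0,0],
  [0,0.26,-0.97,0,0,0,0],
  [0,0.26,-0.97,0,0,0,0],
  [0,0.26,-0.97,0,0,0,0],
  [0,0.26,-0.97,0,0,0,0],
  [0,0.26,-0.97,0,0,0,0],
  [0,0.26,-0.97,0,0,0,0],
  [0,0.26,-0.97,0,0,0,0],
])

```text
t: 30.43
ee_pos: [441.5, -179.8, 191.8]
tcp_rot: [-0.07, 3.14, -0.0]
ft_force: [0.7, 0.1, -1.3]
opening: 0.464
grip_force: 41.9
```

>>> arm_command([
  [0,0.26,-0.97,0,0,0,0],
  [0,0,0,0,0,0,0],
  [0,0,0,0,0,0,0],
])

```text
t: 30.68
ee_pos: [436.1, -204.6, 191.6]
tcp_rot: [-0.065, 3.14, -0.0]
ft_force: [0.1, -0.1, -1.2]
opening: 0.462
grip_force: 41.9
```

Run:
```python
from fit import *
go([436.7,-224.9,55],93);i,A=shot('wrist','w13');cv2.imwrite('pics/w13v.png',A)
print('ssq pred',proj(i,box('ssq',[441.8,-317,.052],24))[4:].round(0).tolist(),'lsq pred',proj(i,box('lsq',[431.5,-131.7,.052],24))[4:].round(0).tolist())
p=np.array(r.sense()['ee_pos']);print('exp knob',proj(i,[p+[0,0,17]]))
```

```text
pos [ 436.1 -204.6  191.6] tool y at 92.37 t 30.68 grip 0.462 F [ 0.1 -0.1 -1.2]
shift rows total [ 0.01 -0.81  5.46]
turn total [-0.    0.   -0.11]
ssq pred [[144.0, 212.0], [151.0, 264.0], [202.0, 263.0], [197.0, 211.0]] lsq pred [[387.0, 196.0], [384.0, 274.0], [461.0, 273.0], [468.0, 196.0]]
exp knob [[328.39727139 353.68125829]]
```

View pics/w13v.png

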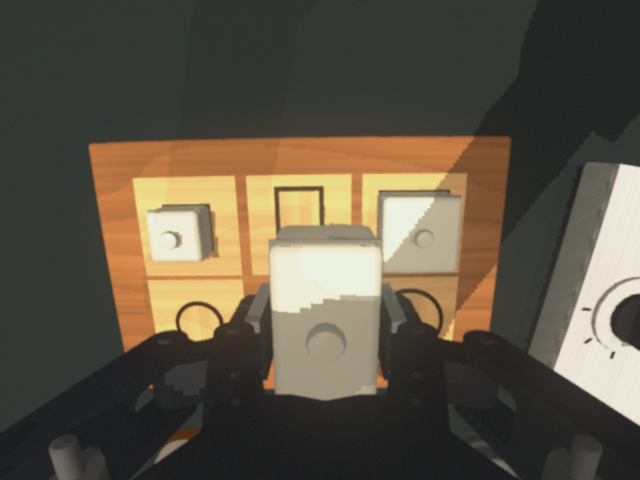

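w13: both placed pots on their outlines to within a few mm (will measure afterwards); the oblong outline at (275–324,187…) is ahead of the held pot.

>>> arm_command([
  [0,0,-0.4,0,0,0,-0.1],
  [0,0,-0.4,0.5,0,0,0],
  [0,0,0,1,0,0,0],
  [0,0,0,1,0,0,0],
  [0,0,0,1,0,0,0],
  [0,0,0,1,0,0,0],
  [0,0,0,0.6,0,0,0],
  [0,0,0,0,0,0,0],
])

```text
t: 31.4
ee_pos: [436.1, -220.8, 60.9]
tcp_rot: [0.09, -3.135, -0.005]
ft_force: [0.2, 0.3, -1.8]
opening: 0.462
grip_force: 41.8
```

>>> arm_command([
  [0,0,0,0.1,0,0,0],
  [0,0,0,0,0,0,0],
  [0,0,0,0,0,0,0],
])

```text
t: 31.65
ee_pos: [438.6, -223.2, 62.2]
tcp_rot: [-0.088, 3.138, -0.001]
ft_force: [0.2, -0.7, -1.4]
opening: 0.463
grip_force: 41.8
```

Run:
```python
from fit import *
go([436.7,-224.9,54.5],93)
```

```text
pos [ 438.6 -223.2   62.2] tool y at 93.2 t 31.65 grip 0.463 F [ 0.2 -0.7 -1.4]
shift rows total [ 0.08 -0.06  0.31]
turn total [-0.01  0.02  0.03]
```

>>> arm_command([
  [0,0.05,-0.04,0.2,0,0,0],
  [0,0,0,0,0,0,0],
  [0,0,0,0,0,0,0],
])

```text
t: 31.9
ee_pos: [436.4, -224.6, 56.3]
tcp_rot: [-0.086, 3.14, -0.0]
ft_force: [-0.3, 0.5, -2.9]
opening: 0.464
grip_force: 41.9
```

>>> arm_command([
  [0,0,0,0.06,0,0,0],
  [0,0,0,0,0,0,0],
])

```text
t: 32.07
ee_pos: [436.6, -224.5, 54.6]
tcp_rot: [-0.086, 3.14, -0.0]
ft_force: [0.1, -0.3, -2.4]
opening: 0.46
grip_force: 42.1
```

>>> arm_command([
  [0,0,0,0.06,0,0,0],
  [0,0,0,0,0,0,0],
])

```text
t: 32.23
ee_pos: [436.5, -224.5, 54.5]
tcp_rot: [0.086, -3.14, -0.0]
ft_force: [-4.2, 1.2, 14.4]
opening: 0.463
grip_force: 44.1
```

>>> arm_command([
  [0,0,0,0.05,0,0,0],
  [0,0,0,0,0,0,0],
])

```text
t: 32.4
ee_pos: [436.5, -224.5, 54.4]
tcp_rot: [-0.086, 3.14, -0.0]
ft_force: [-8.3, 3.1, 28.4]
opening: 0.465
grip_force: 45.8
```

>>> arm_command([
  [0.75,0,0,-0.08,0,0,0],
  [0.75,0,0,0,0,0,0],
  [0.75,0,0,0,0,0,0],
  [0.75,0,0,-0.5,0,0,0],
  [0.75,0,0,-1,0,0,0],
  [0.75,0,0,-1,0,0,0],
  [0.75,0,0,-1,0,0,0],
  [0.75,0,0,-1,0,0,0],
])

```text
t: 33.07
ee_pos: [436.2, -224.2, 167.0]
tcp_rot: [0.087, -3.14, -0.001]
ft_force: [0.1, -1.1, -1.1]
opening: 0.751
grip_force: 0.0
```

>>> arm_command([
  [1,-1,0,-1,0,0,0],
  [1,-1,0,-1,0,0,0],
  [1,-1,0,-1,0,0,0],
  [1,-1,0,-1,0,0,0],
  [1,0,0,0,0,0,0],
  [1,0,0,0,0,0,0],
  [1,0,0,0,0,0,0],
])

```text
t: 33.65
ee_pos: [535.2, -218.8, 265.0]
tcp_rot: [0.086, -3.138, -0.001]
ft_force: [-0.3, 0.6, 0.2]
opening: 0.998
grip_force: 0.0
```

Run:
```python
from nest import *
go([436.7,-224.9,54.5],93);i,A=shot('wrist','w14');cv2.imwrite('pics/w14v.png',A[:360])
for n,q in(('lsq',[431.5,-131.7,.05]),('obl',[436.7,-225,.05]),('ssq',[441.8,-317,.05])):
    print(n,'top pred',proj(i,box(n,q,24)).round(0).tolist())
for c,s,an,p in nests('w14')[1]:print(np.round(c,1),np.round(s,1),round(an,1),p.round(1))
```

```text
pos [ 535.2 -218.8  265. ] tool y at 93.15 t 33.65 grip 0.998 F [-0.3  0.6  0.2]
shift rows total [ 3.93 -0.03  8.43]
turn total [ 0.01 -0.02  0.02]
lsq top pred [[392.0, 78.0], [390.0, 141.0], [448.0, 142.0], [453.0, 80.0], [400.0, 70.0], [397.0, 141.0], [462.0, 142.0], [468.0, 72.0]]
obl top pred [[303.0, 73.0], [303.0, 145.0], [344.0, 146.0], [345.0, 74.0], [300.0, 65.0], [301.0, 145.0], [346.0, 146.0], [348.0, 65.0]]
ssq top pred [[206.0, 89.0], [209.0, 132.0], [249.0, 132.0], [248.0, 89.0], [194.0, 83.0], [197.0, 131.0], [242.0, 131.0], [240.0, 83.0]]
[ 519.4 -127.5] [61.4 61.8] 3.6 [415.2 201.6]
[ 529.1 -313. ] [40.8 41. ] 45.8 [232.2 201. ]
```

View pics/w14v.png

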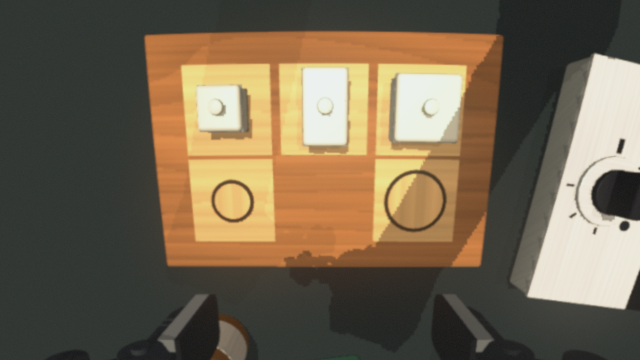

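w14: all three pots upright on their outlines, tops within ~1.5 mm of prediction (oblong (325,106), small (218,108), large (430,107)). Now measure the canister cap from two places.

>>> arm_command([
  [1,-0.28,0.92,-0.43,0,0,0],
  [1,-0.28,0.92,-0.43,0,0,0],
  [1,-0.28,0.92,-0.43,0,0,0],
  [1,-0.28,0.92,-0.43,0,0,0],
  [1,-0.28,0.92,-0.43,0,0,0],
  [1,-0.28,0.92,-0.43,0,0,0],
  [1,0,0,0,0,0,0],
  [1,0,0,0,0,0,0],
])

```text
t: 34.37
ee_pos: [570.0, -77.6, 330.1]
tcp_rot: [0.09, -3.139, -0.0]
ft_force: [0.0, 0.0, -0.3]
opening: 0.999
grip_force: 0.0
```

Run:
```python
from h import *
go([570,30,330],93);i,A=shot('wrist','w15');print(proj(i,[703,-26,174]))
```

```text
pos [570.  -77.6 330.1] tool y at 93.3 t 34.37 grip 0.999 F [ 0.   0.  -0.3]
shift rows total [-0.25  4.3   0.  ]
turn total [ 0.   -0.01  0.05]
[[373.58143354 378.30449496]]
```

>>> arm_command([
  [1,0,1,0,0,0,0],
  [1,0,1,0,0,0,0],
  [1,0,1,0,0,0,0],
  [1,0,1,0,0,0,0],
  [1,0,0,0,0,0,0],
  [1,0,0,0,0,0,0],
])

```text
t: 34.92
ee_pos: [564.3, 20.8, 329.6]
tcp_rot: [0.087, -3.138, 0.001]
ft_force: [0.8, -0.8, -0.4]
opening: 1.001
grip_force: 0.0
```

Run:
```python
from h import *
go([703,-26,210],93);i,A=shot('wrist','w16');p=proj(i,[703,-26,174]);print(p)
o=[]
for v in('w15','w16'):
    i,A=load(v);x,y=proj(i,[703,-26,174])[0].astype(int);x=np.clip(x,50,590);y=np.clip(y,50,430);print(v,x,y)
    o.append(cv2.resize(A[y-50:y+50,x-50:x+50],(400,400),interpolation=cv2.INTER_CUBIC))
cv2.imwrite('pics/cap.png',np.hstack(o))
```

```text
pos [564.3  20.8 329.6] tool y at 93.19 t 34.92 grip 1.001 F [ 0.8 -0.8 -0.4]
shift rows total [-5.45 -2.18  4.77]
turn total [-0.   -0.02  0.03]
[[263.92688192 378.87656157]]
w15 373 378
w16 263 378
```

View pics/cap.png

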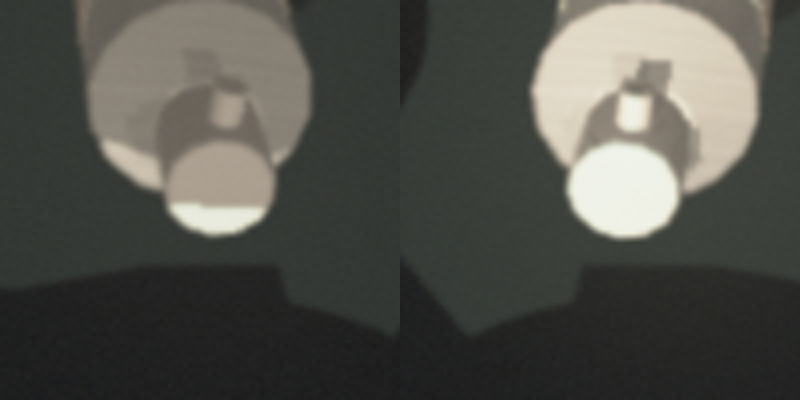

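Cap top centre at (378,374.8) in w15 and (268.8,375.5) in w16; nozzle points towards the tray side.

Run:
```python
from h import *
a=load('w15')[0];b=load('w16')[0]
X,e=tri([(a,(378,374.8)),(b,(268.8,375.5))]);print(X.round(1),e,plane(a,[(378,374.8)],174).round(1),plane(b,[(268.8,375.5)],174).round(1))
c=np.mean([plane(a,[(378,374.8)],174)[0],plane(b,[(268.8,375.5)],174)[0]],0);go([c[0],c[1],205],93)
```

```text
[700.6 -22.  171.9] [0.0, 0.0] [[699.1 -22.4 174. ]] [[699.2 -21.7 174. ]]
pos [564.5  19.4 329.7] tool y at 93.06 t 34.97 grip 0.998 F [-0.5 -0.   0.1]
shift rows total [-5.3  -1.94  4.98]
turn total [-0.01 -0.02  0.01]
```

>>> arm_command([
  [0,-0.88,-0.32,0,0,0,0],
  [0,-0.88,-0.32,0,0,0,0],
  [0,-0.88,-0.32,0,0,0,0],
  [0,-0.88,-0.32,0,0,0,0],
  [0,-0.88,-0.32,0,0,0,0],
  [0,-0.88,-0.32,0,0,0,0],
  [0,0,0,0.8,0,0,0],
  [0,0,0,0.8,0,0,0],
])

```text
t: 35.63
ee_pos: [700.7, -23.8, 290.0]
tcp_rot: [-0.079, 3.139, -0.003]
ft_force: [-0.1, 0.3, 0.4]
opening: 0.002
grip_force: 0.0
```

>>> arm_command([
  [0,0,0,0.8,0,0,0],
  [0,0,0,0.8,0,0,0],
  [0,0,0,0.8,0,0,0],
  [0,0,0,0.5,0,0,0],
  [0,0,0,0,0,0,0],
  [0,0,0,0,0,0,0],
])

```text
t: 36.13
ee_pos: [699.2, -21.2, 217.6]
tcp_rot: [0.084, -3.139, 0.001]
ft_force: [-0.2, 0.1, 0.3]
opening: 0.001
grip_force: 0.0
```

Run:
```python
from h import *
go([699.3,-22,196],93)
```

```text
pos [699.2 -21.2 217.6] tool y at 93.05 t 36.13 grip 0.001 F [-0.2  0.1  0.3]
shift rows total [-0.   -0.03  0.87]
turn total [-0.01 -0.02  0.01]
```

>>> arm_command([
  [0,0,0,0.5,0,0,0],
  [0,0,0,0.35,0,0,0],
  [0,0,0,0.1,0,0,0],
  [0,0,0,0,0,0,0],
])

```text
t: 36.47
ee_pos: [699.6, -19.8, 194.4]
tcp_rot: [0.087, -3.14, 0.001]
ft_force: [-0.6, -1.2, 4.4]
opening: 0.002
grip_force: 1.6
```

>>> arm_command([
  [0,0,0,0.12,0,0,0],
  [0,0,0,0,0,0,0],
])

```text
t: 36.63
ee_pos: [699.7, -19.8, 192.1]
tcp_rot: [-0.086, 3.14, -0.001]
ft_force: [-1.5, 0.5, 4.7]
opening: 0.001
grip_force: 2.3
```

>>> arm_command([
  [0,0,0,0.12,0,0,0],
  [0,0,0,0,0,0,0],
])

```text
t: 36.8
ee_pos: [699.8, -19.8, 189.3]
tcp_rot: [-0.086, 3.139, -0.001]
ft_force: [-2.2, -1.7, 6.2]
opening: 0.002
grip_force: 3.2
```

>>> arm_command([
  [0,0,0,0.08,0,0,0],
  [0,0,0,0,0,0,0],
])

```text
t: 36.97
ee_pos: [699.8, -19.8, 188.2]
tcp_rot: [-0.086, 3.139, -0.001]
ft_force: [-2.6, -1.8, 7.3]
opening: -0.002
grip_force: 3.5
```

>>> arm_command([
  [0,0,0,0.06,0,0,0],
  [0,0,0,0,0,0,0],
])

```text
t: 37.13
ee_pos: [699.8, -19.8, 188.1]
tcp_rot: [-0.086, 3.139, -0.001]
ft_force: [-5.7, -0.1, 14.8]
opening: 0.0
grip_force: 7.2
```

Bottomed out (14.8 N, no more travel). Rise and go to the dial.

>>> arm_command([
  [0,0,0,-0.4,0,0,0],
  [0,0,0,-0.8,0,0,0],
  [0,0,0,-1,0,0,0],
  [0,0,0,-1,0,0,0],
  [0.6,1,0.43,0,0,0,0],
  [0.6,1,0.43,0,0,0,0],
  [0.6,1,0.43,0,0,0,0],
  [0.6,1,0.43,0,0,0,0],
])

```text
t: 37.8
ee_pos: [596.0, 18.5, 264.9]
tcp_rot: [-0.087, 3.14, 0.001]
ft_force: [0.0, 0.6, 0.6]
opening: 0.561
grip_force: 0.0
```

>>> arm_command([
  [0.6,1,0.43,0,0,0,0],
  [0.6,1,0.43,0,0,0,0],
  [0.6,1,0.43,0,0,0,0],
  [0.6,1,0.43,0,0,0,0],
  [0.6,0,0,0.3,0,0,0.6],
  [0.6,0,0,0.7,0,0,0.6],
  [0.6,0,0,0,0,0,0],
  [0.6,0,0,0,0,0,0],
])

```text
t: 38.47
ee_pos: [494.6, 55.4, 239.7]
tcp_rot: [-0.108, -3.138, 0.0]
ft_force: [0.5, 0.5, 0.9]
opening: 0.602
grip_force: 0.0
```

```bash
python3 - <<'E'
from h import *
go([494,54,87],85.6);i,A=shot('wrist','w17')
# pointer line: bright pixels inside dark bar near expected top of bar
g=cv2.cvtColor(A,cv2.COLOR_BGR2GRAY);c=proj(i,[494,54,93])[0];print('axis px',c)
E
cat >> h.py <<'E'
def pointer(v,C=(494,54),z=93):
    i,A=load(v);g=cv2.cvtColor(A,cv2.COLOR_BGR2GRAY)
    p=np.argwhere(g>0)[:,::-1].astype(float);P=plane(i,p,z)[:,:2]-C
    d=np.linalg.norm(P,axis=1).reshape(g.shape)
    dark=cv2.morphologyEx(((g<110)).astype(np.uint8),cv2.MORPH_CLOSE,np.ones((9,9)))
    m=((g>130)&(d<26)&(dark>0)).astype(np.uint8);k,l,st,ce=cv2.connectedComponentsWithStats(m)
    for j in range(1,k):
        if st[j,4]<12:continue
        q=np.argwhere(l==j)[:,::-1].astype(float);W=plane(i,q,z)[:,:2];vx=cv2.fitLine(W.astype(np.float32),cv2.DIST_L2,0,.01,.01).ravel()
        t=(W-vx[2:])@vx[:2];print('comp',st[j].tolist(),'len',round(np.ptp(t),1),'dir',round(np.degrees(np.arctan2(vx[1],vx[0])),1),'mid',vx[2:].round(1),'mid-axis dir',np.degrees(np.arctan2(*(vx[2:]-C)[::-1])).round(1))
E
python3 -c "
from h import *
pointer('w17');pointer('w14')"
```

```text
pos [494.6  55.4 239.7] tool y at 86.07 t 38.47 grip 0.602 F [0.5 0.5 0.9]
shift rows total [ 0.01 -0.06  6.11]
turn total [-0.   -0.02  0.08]
axis px [322.78638919 232.95155973]
comp [323, 209, 3, 20, 41] len 14.6 dir -5.1 mid [482.4  55.4] mid-axis dir 173.1
comp [620, 217, 10, 5, 28] len 9.3 dir 82.6 mid [513.7  41. ] mid-axis dir -33.5
```

Pointer measured at 174.9° (off). Grip the dial.

>>> arm_command([
  [0.6,0,-0.04,0.95,0,0,0.1],
  [0.6,0,0,0.95,0,0,0],
  [0.6,0,0,0.95,0,0,0],
  [0.6,0,0,0.95,0,0,0],
  [0.6,0,0,0.95,0,0,0],
  [0.6,0,0,0.95,0,0,0],
  [0.6,0,0,0.35,0,0,0],
  [0.6,0,0,0,0,0,0],
])

```text
t: 39.18
ee_pos: [494.3, 54.1, 87.3]
tcp_rot: [-0.126, -3.136, 0.001]
ft_force: [0.4, 0.6, 0.2]
opening: 0.598
grip_force: 0.0
```

>>> arm_command([
  [0,0,0,0,0,0,0],
  [0,0,0,0,0,0,0],
  [0,0,0,0,0,0,0],
  [0,0,0,0,0,0,0],
  [0,0,0,0,0,0,0],
  [0,0,0,0,0,0,0],
], squeeze=40)

```text
t: 39.68
ee_pos: [496.2, 54.0, 90.4]
tcp_rot: [0.128, 3.136, 0.0]
ft_force: [-0.9, -2.1, 6.9]
opening: 0.156
grip_force: 40.4
```

Run:
```python
from h import *
go([494,54,87],-50);print(r.sense()['ft_torque'])
```

```text
pos [496.2  54.   90.4] tool y at 85.31 t 39.68 grip 0.156 F [-0.9 -2.1  6.9]
shift rows total [ 0.09 -0.01  0.14]
turn total [3.000e-02 1.000e-02 2.255e+01]
[-0.28239325  0.20573832 -0.07149494]
```

Turn clockwise by 22.5 units.

>>> arm_command([
  [0,0,0,0,0,0,1],
  [0,0,0,0,0,0,1],
  [0,0,0,0,0,0,1],
  [0,0,0,0,0,0,1],
  [0,0,0,0,0,0,1],
  [0,0,0,0,0,0,1],
  [0,0,0,0,0,0,1],
  [0,0,0,0,0,0,1],
])

```text
t: 40.35
ee_pos: [495.2, 52.0, 90.4]
tcp_rot: [1.401, 2.81, -0.002]
ft_force: [-3.8, -7.3, 11.9]
opening: 0.156
grip_force: 41.1
```

>>> arm_command([
  [0,0,0,0,0,0,1],
  [0,0,0,0,0,0,1],
  [0,0,0,0,0,0,1],
  [0,0,0,0,0,0,1],
  [0,0,0,0,0,0,1],
  [0,0,0,0,0,0,1],
  [0,0,0,0,0,0,1],
  [0,0,0,0,0,0,1],
])

```text
t: 41.02
ee_pos: [493.2, 51.5, 90.3]
tcp_rot: [-2.424, -1.997, 0.006]
ft_force: [-10.3, -8.4, 19.0]
opening: 0.159
grip_force: 42.3
```

>>> arm_command([
  [0,0,0,0,0,0,1],
  [0,0,0,0,0,0,1],
  [0,0,0,0,0,0,1],
  [0,0,0,0,0,0,1],
  [0,0,0,0,0,0,1],
  [0,0,0,0,0,0,1],
  [0,0,0,0,0,0,0.5],
  [0,0,0,0,0,0,0],
])

```text
t: 41.68
ee_pos: [491.7, 52.3, 90.3]
tcp_rot: [-2.948, -1.078, 0.01]
ft_force: [-13.3, -7.2, 25.6]
opening: 0.155
grip_force: 43.3
```

Run:
```python
from h import *
go([494,54,87],-50);print(r.sense()['ft_torque'])
```

```text
pos [491.7  52.3  90.3] tool y at -49.84 t 41.68 grip 0.155 F [-13.3  -7.2  25.6]
shift rows total [0.12 0.01 0.13]
turn total [-0.04  0.05  0.03]
[-1.68961045  3.07124495  0.0157302 ]
```

>>> arm_command([
  [0.6,0,0,0,0,0,0],
  [0.6,0,0,0,0,0,0],
  [0.6,0,0,0,0,0,0],
  [0.6,0,0,-0.6,0,0,0],
  [0.6,0,0,-1,0,0,0],
  [0.6,0,0,-1,0,0,0],
  [0.6,0,0,-1,0,0,0],
  [0.6,0,0,-1,0,0,0],
])

```text
t: 42.35
ee_pos: [495.2, 54.5, 205.0]
tcp_rot: [2.948, 1.084, 0.001]
ft_force: [-0.7, -0.1, -0.1]
opening: 0.6
grip_force: 0.0
```

>>> arm_command([
  [0.6,0,0,-1,0,0,0],
  [0.6,0,0,-1,0,0,0],
  [0.6,0,0,0,0,0,0],
  [0.6,0,0,0,0,0,0],
])

```text
t: 42.68
ee_pos: [495.9, 54.9, 255.1]
tcp_rot: [-2.948, -1.085, -0.006]
ft_force: [0.6, -0.7, -1.3]
opening: 0.596
grip_force: 0.0
```

Run:
```python
from h import *
go([494,54,87],-50);shot('wrist','w18');pointer('w18',(494,54.2))
i,A=load('w18');g=cv2.cvtColor(A,cv2.COLOR_BGR2GRAY)
# dot: dark blob near expected
c=proj(i,[527,83,50])[0];print('dot exp',c);x,y=c.astype(int);m=(g[y-14:y+15,x-14:x+15]<100).astype(np.uint8)
k,l,st,ce=cv2.connectedComponentsWithStats(m)
for j in range(1,k):
    P=plane(i,[ce[j]+[x-14,y-14]],50)[0];print(st[j].tolist(),P.round(1),'dir',np.degrees(np.arctan2(P[1]-54.2,P[0]-494)).round(1))
```

```text
pos [495.9  54.9 255.1] tool y at -49.59 t 42.68 grip 0.596 F [ 0.6 -0.7 -1.3]
shift rows total [-0.11 -0.03  6.73]
turn total [ 0.01 -0.04  0.07]
comp [322, 210, 4, 20, 78] len 15.5 dir 40.4 mid [502.   61.6] mid-axis dir 42.6
dot exp [323.59986137 174.06109558]
[10, 10, 11, 11, 97] [526.8  82.3  50. ] dir 40.6
```

Pointer 40.4° vs dot 40.6°. Final check that the pots have not been knocked.

Run:
```python
from fit import *
for cam in('side','top'):
    i,A=shot(cam,cam+'F')
    for n,q in(('lsq',[431.5,-131.7,.05]),('obl',[436.7,-225,.05]),('ssq',[441.8,-317,.05])):
        k=proj(i,[q[0],q[1],24+D[n][2]])[0].astype(int);w=A[k[1]-16:k[1]+17,k[0]-16:k[0]+17]
        m=((w.max(2).astype(int)-w.min(2)<45)&(w.min(2)>110)).astype(np.uint8)
        kk,l,st,ce=cv2.connectedComponentsWithStats(m);j=1+np.argmax(st[1:,4]) if kk>1 else 0
        print(cam,n,'exp px',k,'blob',(ce[j]+k-16).round(1),st[j].tolist())
    # anything bright on plate?
    P=np.array([[395,120],[615,103],[636,420],[413,437]]);px=proj(i,np.c_[P,[50]*4]).astype(np.int32)
    m=np.zeros(A.shape[:2],np.uint8);cv2.fillConvexPoly(m,px,1);print('bright on plate',int(((A.min(2)>120)&(m>0)).sum()))
```

```text
side lsq exp px [363 225] blob [364.4 223.5] [4, 0, 28, 33, 519]
side obl exp px [360 205] blob [364.  207.2] [7, 0, 26, 33, 432]
side ssq exp px [357 188] blob [364.8 197.5] [10, 14, 23, 19, 168]
bright on plate 499
top lsq exp px [379 280] blob [381.5 280.6] [8, 5, 22, 25, 468]
top obl exp px [410 279] blob [412.7 279.9] [10, 4, 20, 26, 403]
top ssq exp px [442 278] blob [443.3 281.2] [3, 8, 26, 22, 361]
bright on plate 113
```

>>> arm_command([
  [0.6,-0.95,0.78,0,0,0,0],
  [0.6,-0.95,0.78,0,0,0,0],
  [0.6,-0.95,0.78,0,0,0,0],
  [0.6,-0.95,0.78,0,0,0,0],
  [0.6,-0.95,0.78,0,0,0,0],
  [0.6,-0.95,0.78,0,0,0,0],
  [0.6,-0.95,0.78,0,0,0,0],
  [0.6,-0.95,0.78,0,0,0,0],
])

```text
t: 43.5
ee_pos: [450.2, -188.8, 252.7]
tcp_rot: [-2.948, -1.084, 0.003]
ft_force: [0.2, 0.2, -0.2]
opening: 0.598
grip_force: 0.0
```

>>> arm_command([
  [0.6,-0.95,0.78,0,0,0,0],
  [0.6,-0.95,0.78,0,0,0,0],
  [0.6,0,0,0,0,0,0],
  [0.6,0,0,0,0,0,0],
])

```text
t: 43.83
ee_pos: [439.1, -249.6, 252.7]
tcp_rot: [-2.951, -1.077, 0.004]
ft_force: [-0.2, 1.3, -0.6]
opening: 0.598
grip_force: 0.0
```

Run:
```python
from fit import *
go([430,-265,255]);shot('wrist','wF');i,A=shot('top','tF')
def chk(v):
    i,A=load(v);hs=cv2.cvtColor(A,cv2.COLOR_BGR2HSV)
    m=((hs[:,:,1]<60)&(hs[:,:,2]>90)).astype(np.uint8)
    for n,q in(('lsq',[431.5,-131.7,.05]),('obl',[436.7,-225,.05]),('ssq',[441.8,-317,.05])):
        B=proj(i,box(n,q,24)[4:]);roi=np.zeros(m.shape,np.uint8);cv2.fillConvexPoly(roi,B.astype(np.int32),1);big=cv2.dilate(roi,np.ones((31,31)))
        k,l,st,ce=cv2.connectedComponentsWithStats(m&big)
        if k<2:print(v,n,'none',B.mean(0));continue
        j=1+np.argmax(st[1:,4]);P=plane(i,[ce[j]],24+D[n][2])[0];R=cv2.minAreaRect(plane(i,np.argwhere(l==j)[:,::-1].astype(float),24+D[n][2])[:,:2].astype(np.float32));print(v,n,'target',q[:2],'rect',np.round(R[0],1),np.round(R[1],1),round(R[2],1),'filled',round(float(m[roi>0].mean()),2))
chk('w14');chk('wF');chk('tF')
P=np.array([[395,120],[615,103],[636,420],[413,437]]);px=proj(i,np.c_[P,[50]*4]).astype(np.int32)
m=np.zeros(A.shape[:2],np.uint8);cv2.fillConvexPoly(m,px,1);print('bright on plate',int(((A.min(2)>120)&(m>0)).sum()))
```

```text
pos [ 439.1 -249.6  252.7] tool y at -49.89 t 43.83 grip 0.598 F [-0.2  1.3 -0.6]
shift rows total [-0.67  0.24 -0.09]
w14 lsq target [431.5, -131.7] rect [ 432.6 -137.1] [56.2 60.4] 3.6 filled 0.88
w14 obl target [436.7, -225] rect [ 437.6 -224.2] [63.4 38. ] 3.2 filled 0.88
w14 ssq target [441.8, -317] rect [ 442.5 -314.7] [38.6 43. ] 2.5 filled 0.88
wF lsq target [431.5, -131.7] rect [ 433.7 -136.7] [57.9 59.1] 2.9 filled 0.87
wF obl target [436.7, -225] rect [ 438. -224.] [65.3 38.3] 3.2 filled 0.92
wF ssq target [441.8, -317] rect [ 442.3 -316.4] [38.  38.6] 2.5 filled 0.85
tF lsq target [431.5, -131.7] rect [ 428.3 -134.2] [69.8 76.1] 0.9 filled 0.84
tF obl target [436.7, -225] rect [ 437.5 -239.9] [73.3 68.8] 3.5 filled 0.89
tF ssq target [441.8, -317] rect [ 439.2 -262.3] [26.3 70.3] 89.5 filled 0.0
bright on plate 199
```

The large square pot measures ~4–5 mm off in y (433.2, −136.9 vs −131.7) in two views; I'll mend it by re-gripping across y.

>>> arm_command([
  [0.9,0.71,-0.94,0,0,0,0],
  [0.9,0.71,-0.94,0,0,0,0],
  [0.9,0.71,-0.94,0,0,0,0],
  [0.9,0.71,-0.94,0,0,0,0],
  [0.9,0,0,0,0,0,-1],
  [0.9,0,0,0,0,0,-1],
  [0.9,0,0,0,0,0,-1],
  [0.9,0,0,0,0,0,-1],
])

```text
t: 44.6
ee_pos: [433.7, -128.3, 253.5]
tcp_rot: [-2.65, -1.685, 0.0]
ft_force: [-0.2, -0.6, 0.0]
opening: 0.904
grip_force: 0.0
```

>>> arm_command([
  [0.9,0,0,0,0,0,-1],
  [0.9,0,0,0,0,0,-1],
  [0.9,0,0,0,0,0,-1],
  [0.9,0,0,0,0,0,-1],
  [0.9,0,0,0,0,0,-1],
  [0.9,0,0,0,0,0,-1],
  [0.9,0,0,0,0,0,-1],
  [0.9,0,0,0,0,0,-1],
])

```text
t: 45.27
ee_pos: [433.5, -128.7, 253.4]
tcp_rot: [-1.737, -2.617, 0.0]
ft_force: [-0.2, 0.1, 0.4]
opening: 0.905
grip_force: 0.0
```

>>> arm_command([
  [0.9,0,0,0,0,0,-1],
  [0.9,0,0,0,0,0,-1],
  [0.9,0,0,0,0,0,-1],
  [0.9,0,0,0,0,0,-1],
  [0.9,0,0,0,0,0,-1],
  [0.9,0,0,0,0,0,-1],
  [0.9,0,0,0,0,0,-1],
  [0.9,0,0,0,0,0,-1],
])

```text
t: 45.93
ee_pos: [433.5, -128.7, 253.4]
tcp_rot: [-0.523, -3.097, -0.001]
ft_force: [-1.7, -0.3, 0.1]
opening: 0.899
grip_force: 0.0
```

>>> arm_command([
  [0.9,0,0,0,0,0,-1],
  [0.9,0,0,0,0,0,-1],
  [0.9,0,0,0,0,0,-1],
  [0.9,0,0,0,0,0,-0.8],
  [0.9,0,0,0,0,0,0],
  [0.9,0,0,0,0,0,0],
  [0.9,0,0,0,0,0,0],
])

```text
t: 46.52
ee_pos: [433.6, -129.7, 253.6]
tcp_rot: [0.086, -3.14, -0.0]
ft_force: [-0.2, 0.7, -0.5]
opening: 0.898
grip_force: 0.0
```

Run:
```python
from fit import *
go([432.8,-132,58],93)
```

```text
pos [ 433.6 -129.7  253.6] tool y at 93.13 t 46.52 grip 0.898 F [-0.2  0.7 -0.5]
shift rows total [ 0.03 -0.09  7.82]
turn total [ 0.   -0.    0.02]
```

>>> arm_command([
  [1,0.02,-0.14,1,0,0,0],
  [1,0,0,1,0,0,0],
  [1,0,0,1,0,0,0],
  [1,0,0,1,0,0,0],
  [1,0,0,1,0,0,0],
  [1,0,0,0.5,0,0,0],
  [1,0,0,0,0,0,0],
  [1,0,0,0,0,0,0],
], squeeze=25)

```text
t: 47.18
ee_pos: [433.0, -133.9, 116.0]
tcp_rot: [0.085, -3.139, -0.0]
ft_force: [0.6, 0.2, 0.4]
opening: 0.997
grip_force: 0.0
```

Run:
```python
from fit import *
go([432.8,-132,58],93)
```

```text
pos [ 433.  -133.9  116. ] tool y at 93.11 t 47.18 grip 0.997 F [0.6 0.2 0.4]
shift rows total [-0.    0.07  2.32]
turn total [ 0.   -0.02  0.02]
```

>>> arm_command([
  [1,0,0.05,0.8,0,0,0],
  [1,0,0,0.8,0,0,0],
  [1,0,0,0.6,0,0,0],
  [1,0,0,0.12,0,0,0],
  [0.7,0,0,0,0,0,0],
  [0.7,0,0,0,0,0,0],
])

```text
t: 47.68
ee_pos: [434.1, -133.0, 59.4]
tcp_rot: [-0.086, 3.138, -0.0]
ft_force: [0.9, 0.0, 1.8]
opening: 0.748
grip_force: 0.0
```

>>> arm_command([
  [0,0,0,0,0,0,0],
  [0,0,0,0,0,0,0],
  [0,0,0,0,0,0,0],
  [0,0,0,0,0,0,0],
])

```text
t: 48.02
ee_pos: [434.3, -133.1, 59.7]
tcp_rot: [-0.086, 3.137, -0.001]
ft_force: [-0.3, -0.5, 7.7]
opening: 0.667
grip_force: 27.7
```

Run:
```python
from fit import *
go([432.8,-132,58],93)
```

```text
pos [ 434.3 -133.1   59.7] tool y at 93.14 t 48.02 grip 0.667 F [-0.3 -0.5  7.7]
shift rows total [0.06 0.05 0.07]
turn total [-0.    0.03  0.02]
```

>>> arm_command([
  [0,0,0,-0.2,0,0,0],
  [0,0.05,0.05,0,0,0,0],
  [0,0,0,0,0,0,0],
  [0,0,0,0.14,0,0,0],
  [0,0,0,0.06,0,0,0],
  [0,0,0,0,0,0,0],
])

```text
t: 48.52
ee_pos: [432.1, -131.4, 59.5]
tcp_rot: [-0.087, 3.14, 0.002]
ft_force: [-6.0, 3.2, 23.1]
opening: 0.67
grip_force: 30.6
```

>>> arm_command([
  [0,0,0,0.03,0,0,0],
  [0,0,0,0,0,0,0],
])

```text
t: 48.68
ee_pos: [432.1, -131.4, 59.4]
tcp_rot: [-0.087, 3.14, 0.003]
ft_force: [-8.2, 3.4, 32.0]
opening: 0.672
grip_force: 31.8
```

Seated. Release gently, rise, and re-measure.

>>> arm_command([
  [0,0,0,-0.06,0,0,0],
  [0.9,0,0,0,0,0,0],
  [0.9,0,0,0,0,0,0],
  [0.9,0,0,0,0,0,0],
  [0.9,0,0,-0.5,0,0,0],
  [0.9,0,0,-1,0,0,0],
  [0.9,0,0,-1,0,0,0],
  [0.9,0,0,-1,0,0,0],
])

```text
t: 49.35
ee_pos: [431.3, -131.6, 146.8]
tcp_rot: [0.086, -3.138, 0.0]
ft_force: [-0.2, 0.2, 0.0]
opening: 0.905
grip_force: 0.0
```

>>> arm_command([
  [0.9,-0.8,-0.9,-0.9,0,0,0],
  [0.9,-0.8,-0.9,-0.9,0,0,0],
  [0.9,-0.8,-0.9,-0.9,0,0,0],
  [0.9,-0.8,-0.9,-0.9,0,0,0],
  [0.9,-0.8,0,-0.9,0,0,0],
  [0.9,0,0,0,0,0,0],
  [0.9,0,0,0,0,0,0],
])

```text
t: 49.93
ee_pos: [537.6, -215.9, 259.1]
tcp_rot: [-0.088, 3.139, -0.001]
ft_force: [-0.4, -0.3, -0.1]
opening: 0.901
grip_force: 0.0
```

Run:
```python
from nest import *
go([535,-219,265]);shot('wrist','wG')
i,A=load('wG');hs=cv2.cvtColor(A,cv2.COLOR_BGR2HSV);m=((hs[:,:,1]<60)&(hs[:,:,2]>90)).astype(np.uint8)
for n,q in(('lsq',[431.5,-131.7,.05]),('obl',[436.7,-225,.05]),('ssq',[441.8,-317,.05])):
    B=proj(i,box(n,q,24)[4:]);roi=np.zeros(m.shape,np.uint8);cv2.fillConvexPoly(roi,B.astype(np.int32),1);k,l,st,ce=cv2.connectedComponentsWithStats(m&cv2.dilate(roi,np.ones((31,31))))
    j=1+np.argmax(st[1:,4]);R=cv2.minAreaRect(plane(i,np.argwhere(l==j)[:,::-1].astype(float),24+D[n][2])[:,:2].astype(np.float32));print(n,np.round(R[0],1),np.round(R[1],1),round(R[2],1))
for c,s,an,p in nests('wG')[1]:print(np.round(c,1),np.round(s,1))
```

```text
pos [ 537.6 -215.9  259.1] tool y at 93.2 t 49.93 grip 0.901 F [-0.4 -0.3 -0.1]
shift rows total [ 0.11 -0.12 -0.23]
lsq [ 431.  -134.9] [57.2 61.2] 3.8
obl [ 437.5 -224.1] [63.6 37.8] 3.3
ssq [ 442.7 -314.6] [38.6 43.4] 2.2
[ 519.3 -127.3] [61.5 60.8]
[ 529.2 -313. ] [40.7 41.1]
```

```bash
python3 -c "
from rig import r
print(r.sign_off())"
```

```text
the job is handed in; nothing more can be done
None
```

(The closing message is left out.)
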